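# Clamp the stamps in the ratchet clamp for sanding

## Robot

A 6-joint arm with a two-finger parallel gripper is mounted at the origin on the work surface; the furniture and walls round the work are solid. World frame = base frame: x ahead of the robot, y to its left, z up, the work surface at z = 0. Lengths are in m, angles in rad, forces in N, time in s.
With the tool pointing down it reaches from about 0.35 to 0.775 m from the base axis. Payload 5.5 kg.
Tool frame: the origin (TCP) lies midway between the tips of the shut fingers; the grasp point (between the pads) lies 19 mm behind it; z points along the fingers, x is the direction in which the jaws open and shut, and the axes are right-handed (so a half turn about z gives the same grasp; the last joint's range is limited). The gripper opens to 85 mm and grips with 20 to 120 N. Pads are 22 mm wide; open, the fingers measure 114 mm over their backs; the gripper's body (76 mm by 85 mm) begins 54 mm behind the grasp point. The pads swing forward as they close: fully open they stand 13 mm farther back than shut.
Start: joints at [-1.25, 0.313, 0.046, 1.304, 0, 1.431], TCP at [0.256, -0.515, 0.231] pointing down, gripper open.
Joint ranges: [-2.76, 2.76], [-0.86, 1.69], [-1.03, 1.26], [-2.2, 2.34], [-1.47, 1.5], [-3.14, 3.14]. Speed limits (rad/s): [2.57, 2.57, 3.14, 3.14, 3.14, 3.14].

## Interface

Orientations are given as a unit quaternion [w, x, y, z].
In Python, from workcell import env gives the robot as it stands. The module is installed in compiled form; this text tells all that it offers.
- The arm moves only by the tool apply_moves, never from a script. Its argument "moves" is a list of rows, each a list of 3 entries, a list of its own where there are three numbers: the shift along the tool's x, y, z in cm, then the turn about the tool's z in degrees, then the opening, from 0 (shut) to 1 (fully open). In form: [[[x, y, z], yaw, gripper], ...]. A call has exactly 10 rows; each row is the pose to reach, as a shift and turn from the pose commanded when the call began, along the tool's axes at that moment; what a row does not reach only later rows make up. A row lasts 1/8 s, in which the tool goes at most 62.5 mm and 10.7 degrees, less where a joint would pass 70% of its speed; a pose out of reach is approached as far as the arm can. A call with a gripper value outside its range is refused whole. The fingers move at their own pace and stop on an object; "squeeze" is the grip in N (left out, the last holds). Time passes only in rows, so rows that repeat a pose let the fingers close, or fill a call up. It gives the time, the measured TCP pose, the force and the opening at its end, in the units of the state.
- env.get_state(): the state, without advancing time (a new reading comes with each control period).
- env.read_camera(name): name is "scene" or "top"; returns a dict with "pixels" (384x512x3 uint8, red, green, blue), "fov_y" (degrees; the focal length in pixels is half the picture's height over the tangent of half this angle, whatever the lens; pixels are square), "cx", "cy" (the principal point, pixels), "dist" ([k1, k2, p1, p2, k3] as OpenCV has them; the pictures are not rectified), "world_from_camera" (4x4, takes a point from camera to world coordinates). Camera axes: x right, y down, z forward; pixel columns grow to the right and rows downward; lengths in m; the calibration is good to about 2 mm. A picture is of the moment at which its call begins. There is no depth.
- env.hand_in(): hands the job in, once; it reports no verdict.
The state is a dict: "clock": time; "joint_pos": joint angles; "qvel": joint speeds; "tau": joint torques, N m; "tcp_pos": TCP position; "orientation": TCP orientation; "wrist_force": force on the tool from outside, world axes, zero at the start; "ft_torque": the same for the moment, N m; "finger_gap": finger opening in m.
Only numpy, scipy, OpenCV 4.12 (cv2) and the standard library are available. Lean on these libraries where they do the work, as an engineer would, in place of code of your own. Each camera call takes 0.05 s, during which the arm holds its last target.

## Task

Lift the leftover offcut that is stuck crosswise in the ratchet clamp out of its channel and put it in the scrap tray, and stand every wooden stamp upright in the channel, in one row with the stamp already there. Then pump the lever, one tooth a stroke and never pushing the jaw by hand, until the row is held tight against the stop with the jaw's spring pad pushed in by 5 to 20 mm, not all the way. Last, press the dust extractor's button fully down and let it go; leave the clockwork timer alone.

Things in the scene. Friction and masses are not known exactly. Their poses are not given: they have to be found in the camera images.
- clamp: fixed ratchet clamp on a board 120 x 360 mm. Origin on the table under the channel; its y axis runs along the channel toward the stop (about world +y), z up. Channel floor 8 mm above the origin, 36 mm wide (own x -18 to 18), between rails 10 mm wide with tops at 20 mm. Beyond own y -80 mm a steel rack runs out to y -265 mm, under 40 mm high; the lever's bar crosses over it (top at 64 mm)
- stop_face (a point): middle of the stop's face at floor height (clamp's own x 0, y +120 mm, z 8 mm); the stop is a block 56 mm wide, top at 58 mm. The row stands between it and the pad
- rack (a joint): travel of jaw and rack along the clamp's +y (m), 0 to 0.135; starts near 0. It is stiff (20 N friction) and stays where it is; each full lever stroke moves it one tooth, 15 mm, forward (the first may fall short); it does not come back
- jaw: the moving steel jaw plate (34 mm wide, top at 57 mm) with its toothed rack, which carries the sprung pad; its origin equals the clamp's when the rack reads 0, its plate lies 80 to 90 mm behind (-y of) its origin. Must not be pushed by hand
- pad (a joint): how far the jaw's sprung pad is pressed back (m): 0 free, 0.022 fully bottomed; 3 N to start moving it, then 0.5 N per mm
- pad_face (a point): centre of the pad's front face (rubber, 32 mm wide, from 12 to 56 mm above the table), which looks along the clamp's +y to the stop. With rack and pad at 0 it stands at the clamp's own y = -50 mm, so 170 mm are free to the stop
- lever (a joint): angle of the ratchet lever about its vertical pivot (rad), 0 to 0.46. 0: handle fully back (to the clamp's -y); it grows as the handle swings toward the stop (+y), the working stroke. A tooth needs a swing back below 0.05 (the pawl clicks over) and then forward to above 0.43; stays where it is left. The handle takes about 5 to 10 N forward, under 2 N back
- lever_grip (a point): centre of the lever's upright round wooden handle, 22 mm in diameter, from 61 to 117 mm above the table (this point 91 mm), 148 mm from the pivot; free all round, to be taken from above; the steel bar below it has its top at 62 mm
- lever_pivot (a point): the lever's pivot axis, on the clamp, 45 mm to the far (+x of the clamp) side of the channel's middle line
- stamp_a: wooden texture stamp, upright block 30 x 30 mm and 56 mm tall with a slightly different cap on top, about 50 g; origin at the centre of its underside, z up along it; this one already stands in the clamp's channel near the pad, square to it (always present)
- stamp_b: wooden texture stamp, upright block 30 x 30 mm and 56 mm tall with a slightly different cap on top, about 50 g; origin at the centre of its underside, z up along it; stands somewhere on the table to the left, if present
- stamp_c: wooden texture stamp, upright block 30 x 30 mm and 56 mm tall with a slightly different cap on top, about 50 g; origin at the centre of its underside, z up along it; stands somewhere on the table to the left, if present
- stamp_d: wooden texture stamp, upright block 30 x 30 mm and 56 mm tall with a slightly different cap on top, about 50 g; origin at the centre of its underside, z up along it; stands somewhere on the table to the left, if present
- offcut: plain wooden offcut block, 22 mm (its x) x 42 mm (its y) x 46 mm high, 30 g, without a cap; origin at the centre of its underside; at the start it stands cocked in the clamp's channel in front of stamp_a
- scrap_tray: fixed open wooden tray 110 (x) x 100 (y) mm, walls 6 mm thick and 35 mm high, floor 6 mm; origin at the centre of its underside
- extractor: fixed grey dust extractor box, 100 (x) x 90 (y) mm and 70 mm high, with the start button on top; origin at the centre of its underside
- button (a joint): how far the start button is pressed down (m): 0 up, 0.006 fully down; springs back by itself; 5 N when fully down
- button_top (a point): centre of the round button's top (28 mm in diameter), about 92 mm above the table; press straight down
- timer: clockwork timer, round white case with an orange dial, 64 mm across and 42 mm tall, standing on the table to the left, beyond the stamps; a bystander; origin under its centre
Not all that is in view belongs to the job. What is shaped like the stamp_c but green is not meant.

How it is judged:
On the way, in this order (a step that is already met when the one before it is completed fails the run):
1. the offcut is out of the clamp's channel and in the scrap tray (x of offcut in the frame of scrap_tray between -0.052 and 0.052 m and y of offcut in the frame of scrap_tray between -0.047 and 0.047 m and height (world z) of offcut below 0.05 m), for 0.2 s.
2. every stamp stands in the channel and the ratchet has pressed the pad in by 5 mm or more (x of stamp_a in the frame of clamp between -0.008 and 0.008 m and y of stamp_a in the frame of clamp between -0.05 and 0.112 m and z of stamp_a in the frame of clamp between 0 and 0.014 m and angle between each of stamp_a, stamp_b, stamp_c, stamp_d's own z axis and vertical below 0.12 rad and x of stamp_b in the frame of clamp between -0.008 and 0.008 m and y of stamp_b in the frame of clamp between -0.05 and 0.112 m and z of stamp_b in the frame of clamp between 0 and 0.014 m and x of stamp_c in the frame of clamp between -0.008 and 0.008 m and y of stamp_c in the frame of clamp between -0.05 and 0.112 m and z of stamp_c in the frame of clamp between 0 and 0.014 m and x of stamp_d in the frame of clamp between -0.008 and 0.008 m and y of stamp_d in the frame of clamp between -0.05 and 0.112 m and z of stamp_d in the frame of clamp between 0 and 0.014 m and value of joint pad between 0.005 and 0.0205 m), for 0.3 s.
3. the extractor's button is pressed fully down (value of joint button above 0.005 m), for 0.05 s.
At the end, for the whole second after the job is handed in: the offcut lies in the scrap tray; every stamp stands upright (within 0.12 rad) in the clamp's channel, within 8 mm of its middle line and on its floor; the pad is pressed in between 5 and 20.5 mm; the button has been pressed and is up again; all at rest (all of step 1 and all of step 2 and linear speed of each of stamp_a, stamp_b, stamp_c, stamp_d, offcut below 0.02 m/s and value of joint button below 0.001 m); the robot touches nothing.
It fails at once if the jaw or its pad is pushed by hand instead of with the lever (more than 8 N) (contact force between any of the arm, the fingers and jaw above 8 N).
It fails at once if the clamp is over-tightened: the pad is pushed all the way in (more than 21 mm) (value of joint pad above 0.021 m).
It fails at once if the button is pressed before the clamp is tight (value of joint button above 0.004 m and value of joint pad below 0.004 m).
It fails at once if the timer is moved more than 40 mm or tipped (distance of timer from where it was at the start of the episode above 0.04 m or angle between timer's own z axis and vertical above 0.5 rad).
Of stamp_b, stamp_c, stamp_d only 1 to 3 are there at a start; the rules pass over those that are not, and their reading is None.
At some moment in a run one of offcut may be knocked a few centimetres aside while the robot is not near it.
It also fails if it takes over 210 s, if anything falls off the work surface, if the arm or the gripper's body presses on something with over 40 N, if the wrist force passes 120 N, or if a joint passes its speed limit or range.

## Working session

There is one attempt and no reset: what is moved stays moved. The work goes in short steps, Python scripts to look and compute and a tool call to move; the robot and the scene stay as the last step left them, time stands still between calls to the robot, and variables do not carry over. Pictures are saved under pics/ and viewed, and the job is handed in when it is done.

Besides the shell and the picture viewer there is one more tool, called after "Request:" by a JSON object that holds its "op" and its "data". apply_moves: Moves the arm, as the interface text tells. Its arguments: {"type":"object","properties":{"moves":{"type":"array","items":{"type":"array"}},"squeeze":{"type":"number"}},"required":["moves"]}

```bash
mkdir -p pics; cat > h.py <<'E'
import numpy as np, cv2
from workcell import env
def snap(n,name):
    c=env.read_camera(n); np.save(f'pics/{name}.npy',c['pixels'])
    cv2.imwrite(f'pics/{name}.png',c['pixels'][:,:,::-1]); return c
def K(c):
    f=c['pixels'].shape[0]/2/np.tan(np.radians(c['fov_y'])/2)
    return np.array([[f,0,c['cx']],[0,f,c['cy']],[0,0,1.]]),np.array(c['dist'],float)
def ray(c,uv):
    k,d=K(c); uv=np.array(uv,float).reshape(-1,1,2)
    p=cv2.undistortPoints(uv,k,d).reshape(-1,2)
    T=np.array(c['world_from_camera']); D=np.c_[p,np.ones(len(p))]@T[:3,:3].T
    return T[:3,3],D
def onz(c,uv,z):
    o,D=ray(c,uv); return o+D*((z-o[2])/D[:,2])[:,None]
def proj(c,P):
    k,d=K(c); T=np.linalg.inv(np.array(c['world_from_camera']))
    r,_=cv2.Rodrigues(T[:3,:3]); return cv2.projectPoints(np.array(P,float).reshape(-1,1,3),r,T[:3,3],k,d)[0].reshape(-1,2)
def tri(c1,u1,c2,u2):
    o1,d1=ray(c1,u1);o2,d2=ray(c2,u2);out=[]
    for a,b in zip(d1,d2):
        s=np.linalg.lstsq(np.c_[a,-b],o2-o1,rcond=None)[0]
        p,q=o1+a*s[0],o2+b*s[1]; out.append(np.r_[(p+q)/2,np.linalg.norm(p-q)])
    return np.array(out)
E
python3 - <<'E'
from h import *
np.set_printoptions(precision=4,suppress=True)
for n in('scene','top'):
    c=snap(n,n+'0'); print(n,c['fov_y'],c['cx'],c['cy'],c['dist']);print(c['world_from_camera'])
print(env.get_state())
E
```

```text
scene 56.31240649748409 258.13378152295434 189.16065175234112 [-0.0453  0.      0.      0.      0.    ]
[[-0.5918 -0.5472  0.592  -0.0824]
 [-0.8059  0.4196 -0.4178  0.4255]
 [-0.0198 -0.7243 -0.6892  0.7295]
 [ 0.      0.      0.      1.    ]]
top 48.481065567857755 258.30782211145714 194.06360200192617 [-0.041  0.     0.     0.     0.   ]
[[ 0.0225 -0.9835  0.1796  0.2182]
 [-0.9996 -0.0194  0.0186  0.0209]
 [-0.0148 -0.1799 -0.9836  1.5052]
 [ 0.      0.      0.      1.    ]]
{'clock': 0.1, 'joint_pos': array([-1.2496,  0.3139,  0.0451,  1.3036, -0.    ,  1.4312]), 'qvel': array([ 0.0003, -0.0019,  0.0047, -0.0016,  0.0014, -0.0009]), 'tau': array([  0.002 , -48.1726,  29.9244,   0.0128,  -0.0001,  -0.    ]), 'tcp_pos': array([ 0.2555, -0.5146,  0.2305]), 'orientation': array([-0.0005,  0.8499, -0.527 , -0.0006]), 'wrist_force': array([ 0.1236, -0.3239, -0.4976]), 'ft_torque': array([-0.0023, -0.0096,  0.0057]), 'finger_gap': 0.08561635222044599}
```

View pics/scene0.png

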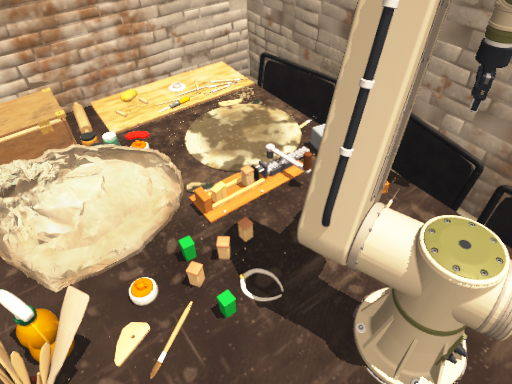

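View pics/top0.png

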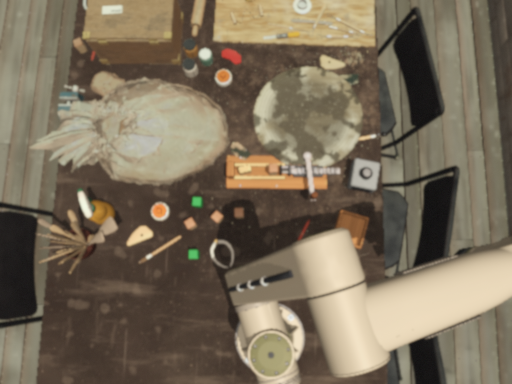

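```bash
python3 - <<'E'
import cv2
a=cv2.imread('pics/top0.png')[140:280,130:400]; cv2.imwrite('pics/t0z.png',cv2.resize(a,None,fx=2.9,fy=2.9,interpolation=2))
a=cv2.imread('pics/scene0.png')[110:330,110:330]; cv2.imwrite('pics/s0z.png',cv2.resize(a,None,fx=2.7,fy=2.7,interpolation=2))
E
```

```text
(no output)
```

View pics/t0z.png

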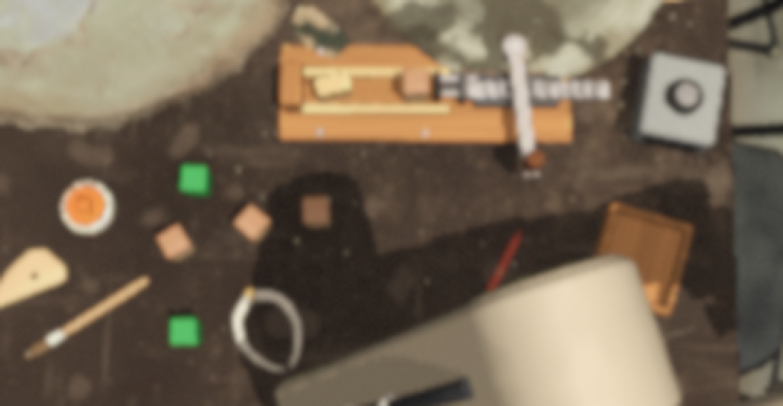

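View pics/s0z.png

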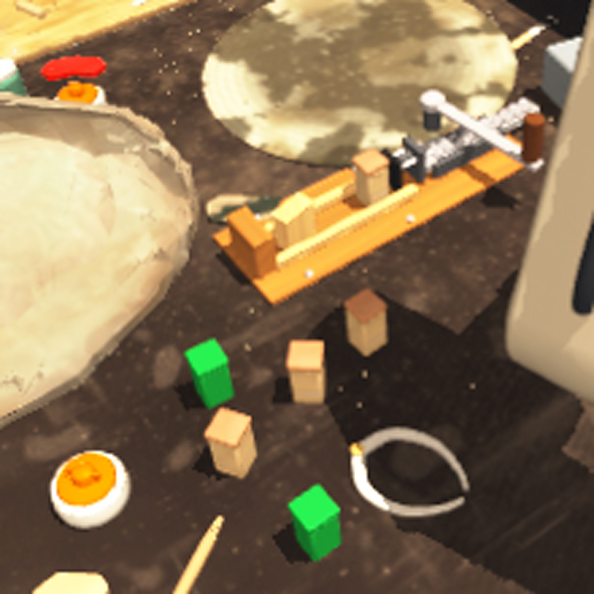

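```bash
cat > seg.py <<'E'
import numpy as np,cv2
def cropz(name,x0,y0,x1,y1,s,out):
    a=cv2.imread(f'pics/{name}.png')[y0:y1,x0:x1]
    a=cv2.resize(a,None,fx=s,fy=s,interpolation=cv2.INTER_CUBIC)
    for i in range(0,x1-x0,5):
        cv2.line(a,(i*s,0),(i*s,6 if i%10 else 12),(0,255,255),1)
        if i%10==0: cv2.putText(a,str(x0+i),(i*s,24),0,.35,(0,255,255),1)
    for i in range(0,y1-y0,5):
        cv2.line(a,(0,i*s),(6 if i%10 else 12,i*s),(0,255,255),1)
        if i%10==0: cv2.putText(a,str(y0+i),(14,i*s+4),0,.35,(0,255,255),1)
    cv2.imwrite(f'pics/{out}.png',a)
E
python3 - <<'E'
from seg import *
cropz('top0',175,195,255,240,10,'c1')
cropz('scene0',180,210,260,290,7,'c2')
cropz('top0',220,145,330,205,7,'c3')
cropz('scene0',185,130,315,225,6,'c4')
E
```

```text
(no output)
```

View pics/c1.png

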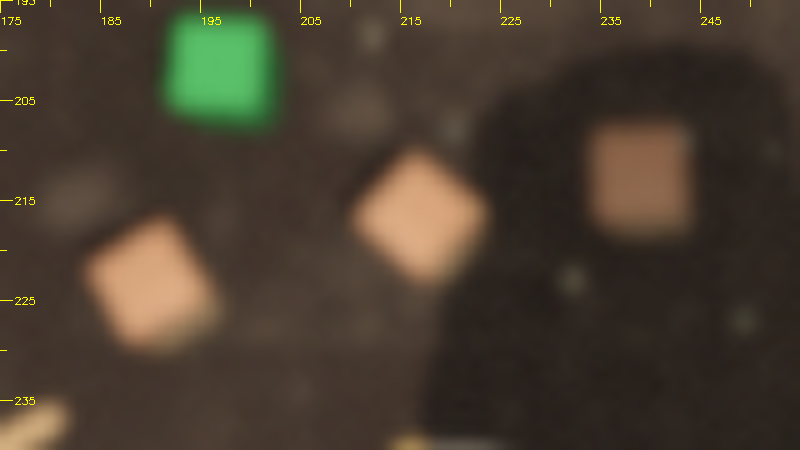

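View pics/c2.png

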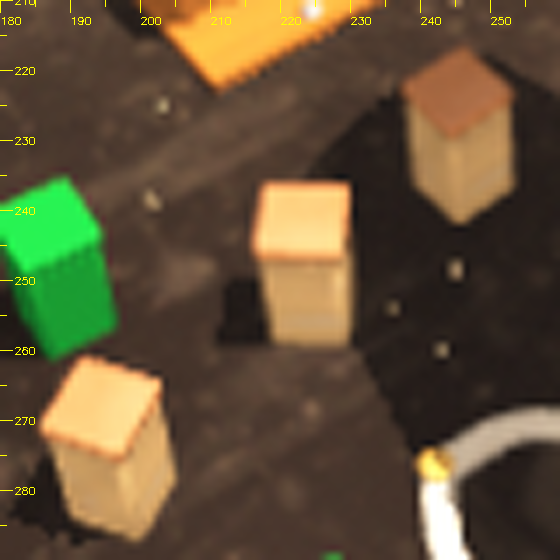

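View pics/c3.png

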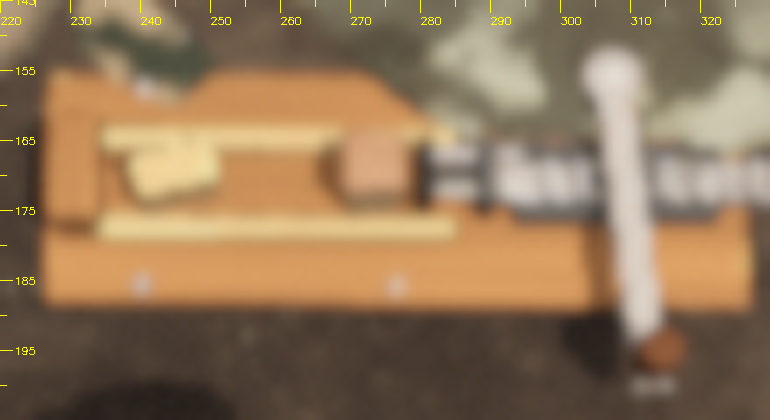

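View pics/c4.png

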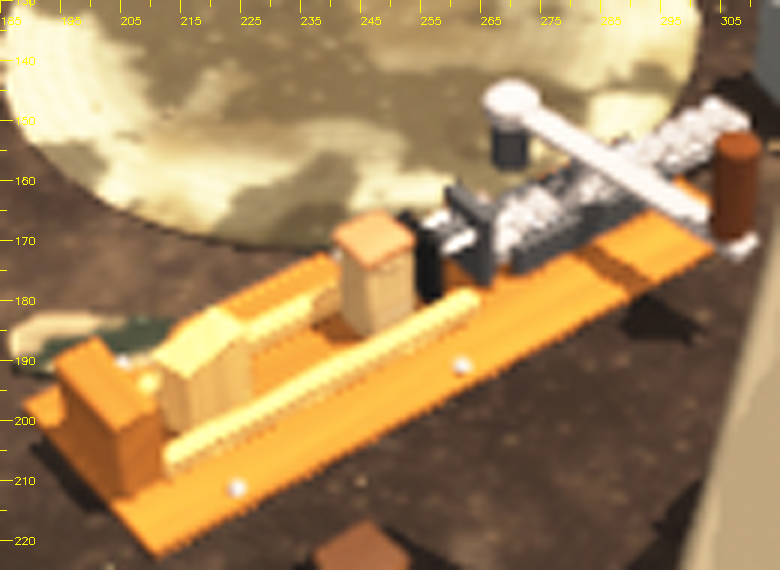

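```bash
python3 - <<'E'
import cv2,numpy as np
for n,pts in (('scene0',[(223,240),(226,252),(195,267),(190,278),(246,224),(243,233),(246,169),(243,178),(220,184),(213,196),(230,205)]),('top0',[(190,222),(194,227),(216,216),(239,212),(240,218),(271,168),(243,169),(255,169),(230,183)])):
    a=cv2.imread(f'pics/{n}.png');h=cv2.cvtColor(a,cv2.COLOR_BGR2HSV);l=cv2.cvtColor(a,cv2.COLOR_BGR2LAB)
    for p in pts: print(n,p,h[p[1],p[0]],l[p[1],p[0]])
E
```

```text
scene0 (223, 240) [ 19 123 254] [221 134 173]
scene0 (226, 252) [ 17 132 212] [179 139 166]
scene0 (195, 267) [ 20 115 254] [225 131 171]
scene0 (190, 278) [ 17 124 197] [170 137 162]
scene0 (246, 224) [ 12 151 171] [132 149 160]
scene0 (243, 233) [ 16 135 182] [155 139 162]
scene0 (246, 169) [ 20 121 254] [222 133 173]
scene0 (243, 178) [ 16 130 172] [147 139 159]
scene0 (220, 184) [ 29  87 255] [249 117 169]
scene0 (213, 196) [ 16 158 215] [173 144 174]
scene0 (230, 205) [ 20 182 254] [208 139 194]
top0 (190, 222) [ 14 107 217] [184 141 156]
top0 (194, 227) [ 15 103 136] [122 135 148]
top0 (216, 216) [ 13 105 218] [185 141 156]
top0 (239, 212) [ 12 118 141] [119 140 149]
top0 (240, 218) [ 15 105  78] [ 70 133 140]
top0 (271, 168) [ 14 106 217] [185 141 156]
top0 (243, 169) [ 20  91 241] [220 130 160]
top0 (255, 169) [ 15 145 202] [164 144 167]
top0 (230, 183) [ 15 141 219] [179 144 168]
```

```bash
cat > m0.py <<'E'
from h import *
np.set_printoptions(precision=4,suppress=True)
cs=env.read_camera('scene');ct=env.read_camera('top')
S=dict(S1=[(193.3,260.9),(203,264.3),(197.3,275.7),(186,270.6)],S2=[(217.9,235.9),(230,236),(230,247.1),(216.3,246.3)],S3=[(245.9,216.6),(253.3,223.4),(245.4,229.7),(237.7,223.4)],
A=[(247.8,165),(254.2,170.3),(246,174.3),(240.5,169.2)],O=[(220.8,181.7),(226.3,187.2),(215.3,193.3),(210.8,188.7)],H=[(308,153.3)],P=[(270.3,146.2)])
T=dict(S1=[(191.5,216.6),(183.8,222),(188.5,229.5),(196.2,225)],S2=[(216.8,210),(210.2,216.5),(217,223),(223.7,216.2)],S3=[(234.2,207.5),(243.8,207.5),(243.8,217.5),(234.2,217.2)],
A=[(268.9,164.3),(278.6,164.3),(278.3,172.9),(268.9,172.6)],O=[(238.6,167.1),(250.4,165),(251.1,170.4),(240,173.6)],H=[(314.6,195)],P=[(307.4,156.1)])
Z=dict(S1=.056,S2=.056,S3=.056,A=.064,O=.054,H=.117,P=.07)
for k in S:
    a=np.array(S[k])-.5;b=np.array(T[k])-.5
    print(k,tri(cs,a.mean(0),ct,b.mean(0)))
    for c,q in((cs,a),(ct,b)):
        w=onz(c,q,Z[k]);print('  ctr',w.mean(0)[:2],end='')
        if len(q)==4:
            e=np.roll(w,-1,0)-w; print(' len',np.linalg.norm(e,axis=1),'ang',np.degrees(np.arctan2(e[:,1],e[:,0])))
        else: print()
E
python3 m0.py
```

```text
S1 [[0.3776 0.281  0.0581 0.0012]]
  ctr [0.3787 0.28  ] len [0.025  0.0312 0.03   0.0289] ang [-148.4796  126.4191   27.1931  -62.9316]
  ctr [0.3782 0.2819] len [0.032  0.0308 0.0303 0.0336] ang [ 126.8891 -145.4052  -58.068    31.6235]
S2 [[0.4031 0.1896 0.0571 0.0015]]
  ctr [0.4036 0.1886] len [0.0293 0.0333 0.0325 0.0312] ang [-127.7299  146.9801   48.8257  -38.5401]
  ctr [0.4038 0.1904] len [0.0317 0.0327 0.0325 0.0323] ang [ 136.5137 -132.0504  -42.7475   49.5131]
S3 [[0.4189 0.1147 0.0555 0.0008]]
  ctr [0.4184 0.1146] len [0.0298 0.0276 0.0285 0.0299] ang [-176.825   100.0545    7.3427  -77.8133]
  ctr [0.4192 0.115 ] len [0.033  0.0346 0.0329 0.0336] ang [ -88.8346 -178.3559   89.3904    1.8724]
A [[ 0.5746 -0.0007  0.0649  0.0015]]
  ctr [ 0.5762 -0.0009] len [0.0306 0.0285 0.0279 0.0275] ang [-178.3362   89.9011   -0.3759  -84.534 ]
  ctr [ 0.5743 -0.0013] len [0.0338 0.0307 0.0326 0.0297] ang [-88.9189 178.8586  89.2184   1.0372]
O [[0.5736 0.0989 0.0522 0.0001]]
  ctr [0.5719 0.0996] len [0.0285 0.0369 0.0232 0.0379] ang [-179.7647   93.4435    0.9793  -78.5034]
  ctr [0.5731 0.0987] len [0.042  0.0196 0.0404 0.0239] ang [ -78.5436 -171.334   107.5993   13.5906]
H [[ 0.4733 -0.1363  0.1218  0.001 ]]
  ctr [ 0.4782 -0.1404]
  ctr [ 0.4738 -0.1372]
P [[ 0.6199 -0.118   0.0681  0.0004]]
  ctr [ 0.6177 -0.1166]
  ctr [ 0.6195 -0.1177]
```

```bash
cat > m1.py <<'E'
from h import *
np.set_printoptions(precision=4,suppress=True)
cs=env.read_camera('scene');ct=env.read_camera('top')
f=lambda L,s,x0,y0:np.array(L,float)/s+[x0,y0]-.5
# top: inner edge of far rail, inner edge of near rail at both ends
r=f([(105,150),(335,150),(105,216),(450,217),(105,125),(400,125),(100,241),(455,241)],7,220,145)
print('top rails z.02',onz(ct,r,.02))
print('board corners top z.008',onz(ct,f([(45,305),(750,308),(48,72)],7,220,145),.008))
# scene near rail
r=f([(165,455),(470,290),(170,475),(482,300)],6,185,130)
print('scene near rail: inner/outer top edges',onz(cs,r,.02))
print('far rail inner scene',onz(cs,f([(250,343),(332,300)],6,185,130),.02))
print('stop front-top corners scene z.058',onz(cs,f([(98,340),(163,395+5),(55,358),(120,435)],6,185,130),.058))
print('stop top view', onz(ct,f([(98,112),(98,218),(47,112),(47,218)],7,220,145),.058))
print('board scene', onz(cs,f([(157,557),(715,253),(22,405)],6,185,130),.008))
E
python3 m1.py; python3 - <<'E'
from seg import *
cropz('top0',325,150,390,255,5,'c5')
E
```

```text
top rails z.02 [[ 0.5903  0.1368  0.02  ]
 [ 0.5925  0.019   0.02  ]
 [ 0.5556  0.1357  0.02  ]
 [ 0.5585 -0.0403  0.02  ]
 [ 0.6035  0.1373  0.02  ]
 [ 0.6063 -0.0141  0.02  ]
 [ 0.5425  0.1378  0.02  ]
 [ 0.546  -0.043   0.02  ]]
board corners top z.008 [[ 0.5111  0.1659  0.008 ]
 [ 0.5166 -0.1944  0.008 ]
 [ 0.6345  0.1688  0.008 ]]
scene near rail: inner/outer top edges [[ 0.5523  0.1344  0.02  ]
 [ 0.5578 -0.0445  0.02  ]
 [ 0.54    0.1391  0.02  ]
 [ 0.5483 -0.0447  0.02  ]]
far rail inner scene [[0.5919 0.0628 0.02  ]
 [0.5934 0.0139 0.02  ]]
stop front-top corners scene z.058 [[0.6002 0.1368 0.058 ]
 [0.5481 0.1332 0.058 ]
 [0.6017 0.1584 0.058 ]
 [0.5408 0.1595 0.058 ]]
stop top view [[0.6003 0.138  0.058 ]
 [0.5459 0.1362 0.058 ]
 [0.5998 0.1636 0.058 ]
 [0.5454 0.1616 0.058 ]]
board scene [[ 0.5109  0.1649  0.008 ]
 [ 0.5151 -0.1688  0.008 ]
 [ 0.6334  0.1671  0.008 ]]
```

View pics/c5.png

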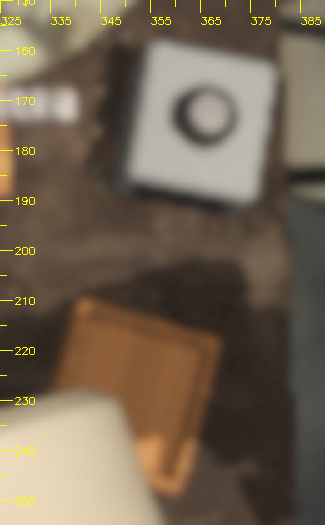

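```bash
python3 - <<'E'
from h import *
np.set_printoptions(precision=4,suppress=True)
ct=env.read_camera('top');cs=env.read_camera('scene')
f=lambda L,s,x0,y0:np.array(L,float)/s+[x0,y0]-.5
w=onz(ct,f([(85,297),(220,337),(172,495)],5,325,150),.035);print('tray',w,w[[0,2]].mean(0),np.linalg.norm(np.diff(w,axis=0),axis=1),np.degrees(np.arctan2(*(np.diff(w,axis=0)[:,:2].T[::-1]))))
print('button',onz(ct,f([(210,112)],5,325,150),.092))
w=onz(ct,f([(153,42),(278,65),(258,203),(128,180)],5,325,150),.07);print(w,w.mean(0))
s=env.get_state();print(s['tcp_pos'])
from scipy.spatial.transform import Rotation as R
print(R.from_quat(np.roll(s['orientation'],-1)).as_matrix())
E
```

```text
tray [[ 0.4399 -0.2417  0.035 ]
 [ 0.4137 -0.3351  0.035 ]
 [ 0.304  -0.2998  0.035 ]] [ 0.372  -0.2708  0.035 ] [0.097  0.1152] [-105.6768  162.1518]
button [[ 0.56   -0.3182  0.092 ]]
[[ 0.6145 -0.2851  0.07  ]
 [ 0.5998 -0.3715  0.07  ]
 [ 0.502  -0.3549  0.07  ]
 [ 0.5163 -0.266   0.07  ]] [ 0.5582 -0.3194  0.07  ]
[ 0.2557 -0.515   0.2312]
[[ 0.4446 -0.8957 -0.    ]
 [-0.8957 -0.4446  0.0002]
 [-0.0002 -0.     -1.    ]]
```

```bash
cat > go.py <<'E'
import sys
from h import *
from scipy.spatial.transform import Rotation as R
s=env.get_state(); p=s['tcp_pos'];M=R.from_quat(np.roll(s['orientation'],-1)).as_matrix()
th=np.degrees(np.arctan2(M[1,0],M[0,0]))
print('t',round(s['clock'],2),'tcp',p.round(4),'th',round(th,2),'gap',round(s['finger_gap'],4),'F',np.round(s['wrist_force'],2),'j',np.round(s['joint_pos'],2))
a=sys.argv[1:]
if len(a)>=3:
    x,y,z=map(float,a[:3]); t=float(a[3]) if len(a)>3 else th
    d=M.T@(np.array([x,y,z])-p)*100; f=(th-t+180)%360-180
    print('shift',d.round(2),'turn',round(f,2))
E
python3 go.py .573 .099 .16 12
```

```text
t 0.4 tcp [ 0.2557 -0.515   0.2312] th -63.6 gap 0.0854 F [ 0.03 -0.04  0.06] j [-1.25  0.31  0.05  1.3   0.    1.43]
shift [-40.88 -55.72   7.13] turn -75.6
```

Request:
{"op": "apply_moves", "data": {"moves": [[[-4, -5.5, 0], -7.5, 1], [[-8, -11, 0], -15, 0.9], [[-12, -16.5, 0], -22.5, 0.8], [[-16, -22, 0], -30, 0.7], [[-20, -27.5, 0], -38, 0.6], [[-24, -33, 0], -46, 0.6], [[-28, -38.5, 0], -54, 0.6], [[-32, -44, 0], -62, 0.6], [[-36.5, -50, 2], -70, 0.6], [[-40.9, -55.7, 4], -75.6, 0.6]], "squeeze": 40}}

```text
clock: 1.65
tcp_pos: [0.5435, 0.0396, 0.2074]
orientation: [0.0, 0.994, 0.106, 0.001]
wrist_force: [1.4, -0.7, -0.2]
finger_gap: 0.0513
```

```bash
python3 - <<'E'
from h import *
snap('scene','scene1');snap('top','top1')
from seg import *
cropz('scene1',185,130,315,225,6,'d1')
cropz('top1',220,145,380,255,5,'d2')
E
python3 go.py .573 .099 .03 12
```

```text
t 1.75 tcp [0.5432 0.0427 0.2052] th 12.49 gap 0.0513 F [-0.04  0.11 -0.13] j [-0.07  0.26 -0.08  1.22  0.    1.28]
shift [ 4.15 -4.82 17.52] turn 0.49
```

View pics/d1.png

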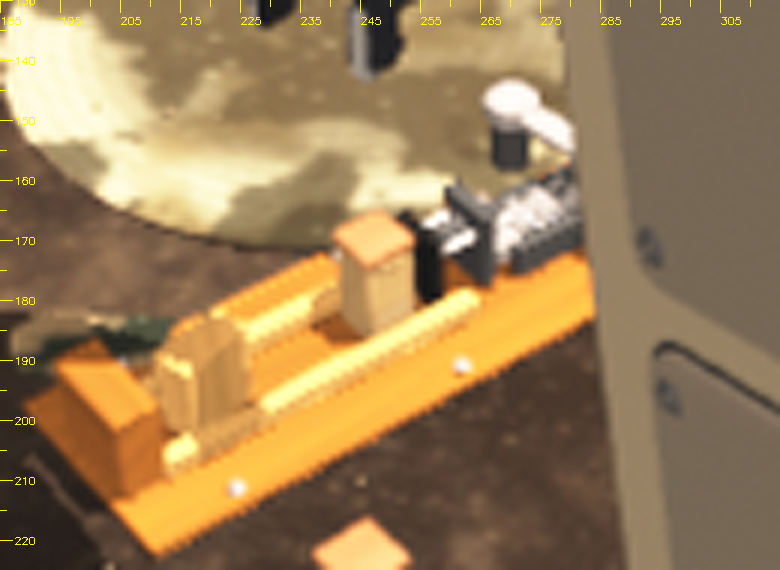

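View pics/d2.png

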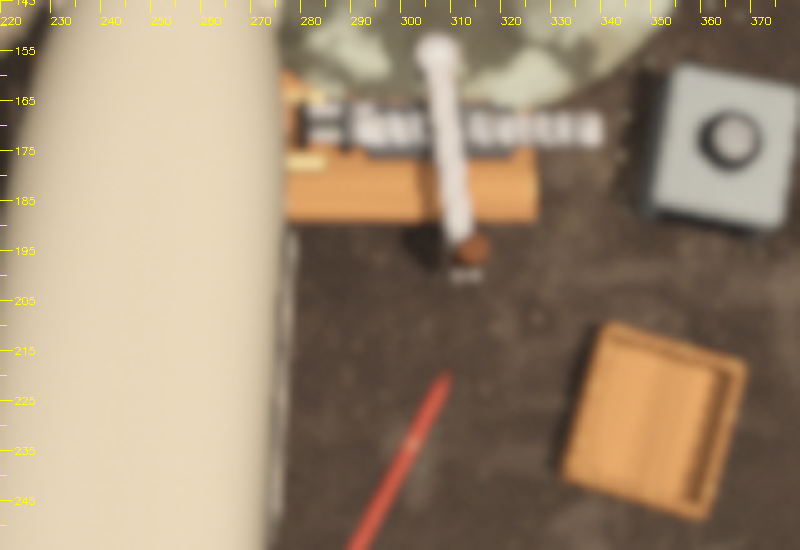

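Request:
{"op": "apply_moves", "data": {"moves": [[[2, -2.5, 1], 0.5, 0.6], [[4.1, -4.8, 2], 0.5, 0.6], [[4.1, -4.8, 5], 0.5, 0.6], [[4.1, -4.8, 8], 0.5, 0.6], [[4.1, -4.8, 11], 0.5, 0.6], [[4.1, -4.8, 13.5], 0.5, 0.6], [[4.1, -4.8, 15.5], 0.5, 0.6], [[4.1, -4.8, 17], 0.5, 0.6], [[4.1, -4.8, 17.5], 0.5, 0.6], [[4.1, -4.8, 17.5], 0.5, 0.6]]}}

```text
clock: 3.0
tcp_pos: [0.5725, 0.0929, 0.0321]
orientation: [0.0, 0.995, 0.1, 0.0]
wrist_force: [-0.5, 0.2, 0.3]
finger_gap: 0.0512
```

```bash
python3 go.py .573 .099 .03 12; python3 - <<'E'
from h import *
snap('scene','scene2')
from seg import *
cropz('scene2',185,130,315,225,6,'d3')
ct=env.read_camera('top')
w=onz(ct,np.array([(610,322),(747,362),(705,520),(562,480)])/5+[219.5,144.5],.035);print(w,w.mean(0))
print(onz(ct,np.array([(735,138)])/5+[219.5,144.5],.092))
E
```

```text
t 3.0 tcp [0.5725 0.0929 0.0321] th 11.49 gap 0.0512 F [-0.48  0.24  0.32] j [ 0.02  0.46 -0.26  0.86 -0.    1.39]
shift [ 0.17 -0.59  0.21] turn -0.51
[[ 0.43989367 -0.24174721  0.035     ]
 [ 0.41371842 -0.336499    0.035     ]
 [ 0.30412931 -0.3052808   0.035     ]
 [ 0.32955277 -0.2075276   0.035     ]] [ 0.37182354 -0.27276365  0.035     ]
[[ 0.55934095 -0.31817124  0.092     ]]
```

View pics/d3.png

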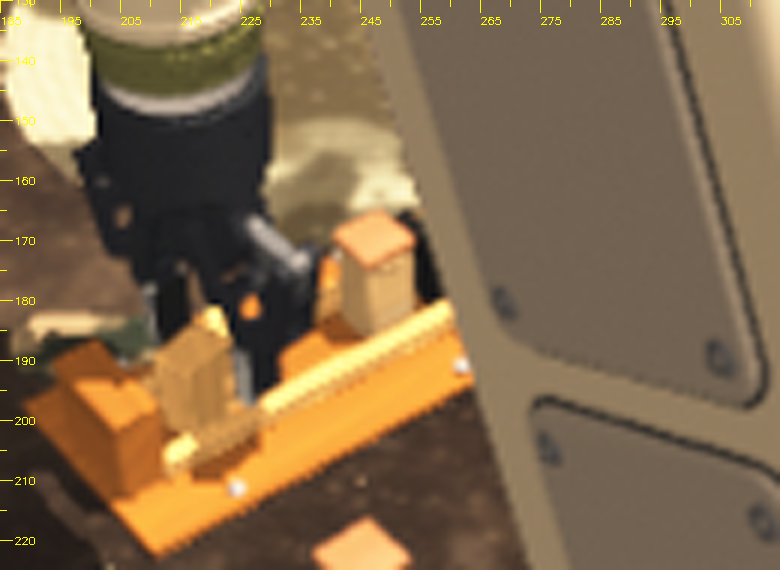

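Request:
{"op": "apply_moves", "data": {"moves": [[[0.1, -0.3, 0.1], -0.5, 0.6], [[0.1, -0.6, 0.2], -0.5, 0.6], [[0.1, -0.6, 0.2], -0.5, 0.3], [[0.1, -0.6, 0.2], -0.5, 0.1], [[0.1, -0.6, 0.2], -0.5, 0.1], [[0.1, -0.6, 0.2], -0.5, 0.1], [[0.1, -0.6, 0.2], -0.5, 0.1], [[0.1, -0.6, -1], -0.5, 0.1], [[0.1, -0.6, -3], -0.5, 0.1], [[0.1, -0.6, -6], -0.5, 0.1]]}}

```text
clock: 4.35
tcp_pos: [0.5712, 0.0989, 0.0922]
orientation: [0.0, 0.995, 0.104, -0.001]
wrist_force: [-0.1, 0.2, 0.1]
finger_gap: 0.0212
```

```bash
python3 go.py .372 -.272 .15 -16; python3 - <<'E'
from h import *
snap('scene','scene3')
from seg import *
cropz('scene3',185,110,315,225,6,'d4')
E
```

```text
t 4.35 tcp [0.5712 0.0989 0.0922] th 11.99 gap 0.0212 F [-0.09  0.19  0.1 ] j [ 0.03  0.4  -0.18  0.99 -0.    1.39]
shift [-27.2   32.14  -5.72] turn 27.99
```

View pics/d4.png

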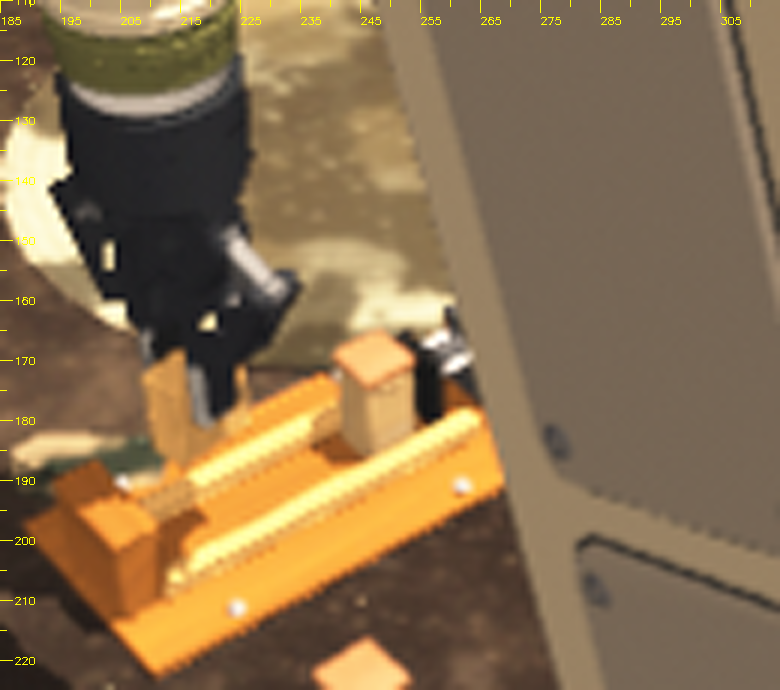

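Request:
{"op": "apply_moves", "data": {"moves": [[[0, 0, -4], 0, 0.1], [[-2, 2, -8], 3, 0.1], [[-5, 6, -9], 6, 0.1], [[-9, 10.5, -9], 9, 0.1], [[-13, 15, -9], 12, 0.1], [[-17, 20, -9], 16, 0.1], [[-21, 25, -9], 20, 0.1], [[-24.5, 29, -8], 24, 0.1], [[-26.5, 31.5, -7], 28, 0.1], [[-27.2, 32.1, -6], 28, 0.1]]}}

```text
clock: 5.65
tcp_pos: [0.372, -0.2731, 0.1521]
orientation: [0.0, 0.99, -0.141, 0.0]
wrist_force: [0.5, -0.3, -0.5]
finger_gap: 0.0214
```

```bash
python3 go.py .372 -.272 .035 -16; python3 - <<'E'
from h import *
snap('top','top4')
from seg import *
cropz('top4',220,145,380,255,5,'d5')
E
```

```text
t 5.65 tcp [ 0.372  -0.2731  0.1521] th -16.17 gap 0.0214 F [ 0.48 -0.25 -0.48] j [-0.81  0.14 -0.38  1.05 -0.    1.05]
shift [-0.04 -0.12 11.7 ] turn -0.17
```

View pics/d5.png

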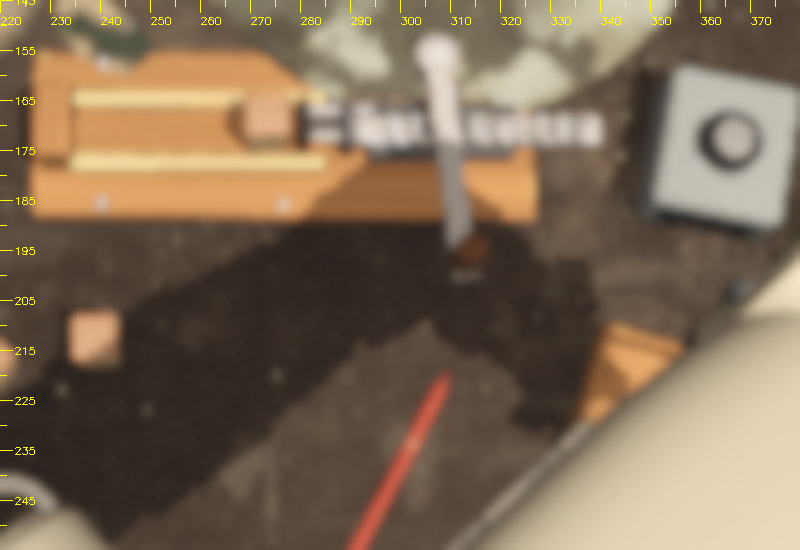

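Request:
{"op": "apply_moves", "data": {"moves": [[[0, 0, 3], 0, 0.1], [[0, 0, 6], 0, 0.1], [[0, 0, 9], 0, 0.1], [[0, 0, 11], 0, 0.1], [[0, 0, 12], 0, 0.1], [[0, 0, 12.1], 0, 0.1], [[0, 0, 12.1], 0, 0.4], [[0, 0, 12.1], 0, 0.55], [[0, 0, 12.1], 0, 0.55], [[0, 0, 9], 0, 0.55]]}}

```text
clock: 6.95
tcp_pos: [0.3714, -0.2701, 0.0609]
orientation: [-0.001, 0.99, -0.139, -0.002]
wrist_force: [-0.0, 0.1, 0.5]
finger_gap: 0.0471
```

```bash
python3 go.py .4189 .1147 .16 2
```

```text
t 6.95 tcp [ 0.3714 -0.2701  0.0609] th -16.01 gap 0.0471 F [-0.02  0.1   0.47] j [-0.8   0.22 -0.52  0.83 -0.    1.05]
shift [ -6.09 -38.32  -9.81] turn -18.01
```

Request:
{"op": "apply_moves", "data": {"moves": [[[0, 0, -4], 0, 0.55], [[0, -2, -8], 0, 0.6], [[-1, -7, -10], -3, 0.6], [[-2, -12, -10], -6, 0.6], [[-3, -17, -10], -9, 0.6], [[-4, -22, -10], -12, 0.6], [[-5, -27.5, -10], -15, 0.6], [[-5.5, -33, -10], -18, 0.6], [[-6, -37, -9], -18, 0.6], [[-6.1, -38.3, -8], -18, 0.6]]}}

```text
clock: 8.2
tcp_pos: [0.42, 0.1154, 0.142]
orientation: [-0.0, 1.0, 0.019, 0.001]
wrist_force: [0.2, -0.3, -0.6]
finger_gap: 0.0511
```

```bash
python3 go.py .4189 .1147 .026 3; python3 - <<'E'
from h import *
snap('top','top5');c=snap('scene','scene5')
from seg import *
cropz('top5',325,200,375,255,6,'e1')
cropz('scene5',180,160,340,300,5,'e2')
E
```

```text
t 8.2 tcp [0.42   0.1154 0.142 ] th 2.19 gap 0.0511 F [ 0.18 -0.27 -0.56] j [ 0.08  0.1  -0.45  1.02 -0.    1.62]
shift [-0.13  0.07 11.6 ] turn -0.81
```

View pics/e1.png

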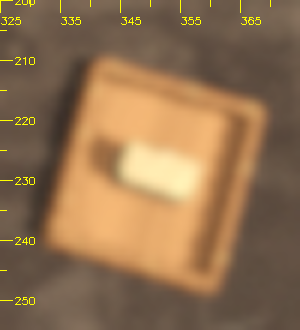

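View pics/e2.png

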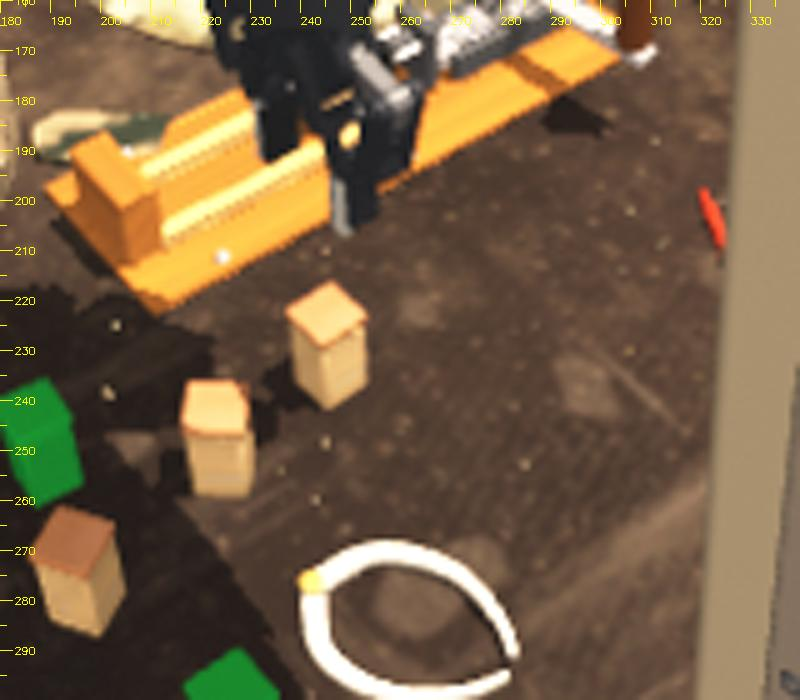

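Offcut stands in the middle of the tray (top view ~ (351,228)); stamps unmoved. Descend on the near stamp.

Request:
{"op": "apply_moves", "data": {"moves": [[[-0.1, 0.1, 3], -0.8, 0.6], [[-0.1, 0.1, 6], -0.8, 0.6], [[-0.1, 0.1, 9], -0.8, 0.6], [[-0.1, 0.1, 11], -0.8, 0.6], [[-0.1, 0.1, 11.6], -0.8, 0.6], [[-0.1, 0.1, 11.6], -0.8, 0.3], [[-0.1, 0.1, 11.6], -0.8, 0.15], [[-0.1, 0.1, 11.6], -0.8, 0.15], [[-0.1, 0.1, 11.6], -0.8, 0.15], [[-0.1, 0.1, 11.6], -0.8, 0.15]]}}

```text
clock: 9.55
tcp_pos: [0.4194, 0.1126, 0.0266]
orientation: [0.0, 1.0, 0.025, 0.001]
wrist_force: [0.0, -0.3, 6.3]
finger_gap: 0.0293
```

```bash
python3 go.py .5732 .120 .15 1; python3 - <<'E'
from h import *
c=snap('scene','scene6')
from seg import *
cropz('scene6',180,160,340,300,5,'e2')
E
```

```text
t 9.55 tcp [0.4194 0.1126 0.0266] th 2.81 gap 0.0293 F [ 0.   -0.3   6.29] j [ 0.08  0.22 -0.63  0.72 -0.    1.6 ]
shift [ 15.42   0.02 -12.32] turn 1.81
```

View pics/e2.png

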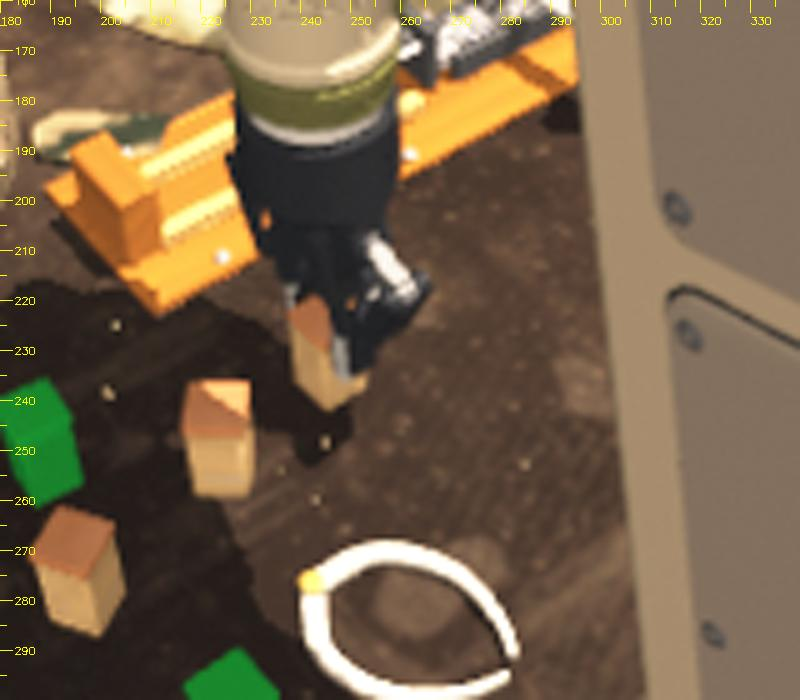

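Request:
{"op": "apply_moves", "data": {"moves": [[[0, 0, -2], 0, 0.15], [[0, 0, -5], 0, 0.15], [[1, 0, -8], 0, 0.15], [[4, 0, -11], 1, 0.15], [[7, 0, -12], 1.9, 0.15], [[10, -0.1, -12], 1.9, 0.15], [[13, -0.2, -12], 1.9, 0.15], [[15, -0.2, -12], 1.9, 0.15], [[15.4, -0.3, -12], 1.9, 0.15], [[15.4, -0.3, -12], 1.9, 0.15]]}}

```text
clock: 10.85
tcp_pos: [0.5717, 0.1232, 0.1455]
orientation: [0.0, 1.0, 0.008, -0.001]
wrist_force: [0.1, 0.0, -0.4]
finger_gap: 0.0296
```

```bash
python3 go.py .5732 .116 .05 1; python3 - <<'E'
from h import *
c=snap('scene','scene7')
from seg import *
cropz('scene7',180,70,340,230,5,'e2')
E
```

```text
t 10.85 tcp [0.5717 0.1232 0.1455] th 0.92 gap 0.0296 F [ 0.06  0.03 -0.43] j [ 0.08  0.37 -0.09  1.12  0.    1.63]
shift [0.16 0.72 9.55] turn -0.08
```

View pics/e2.png

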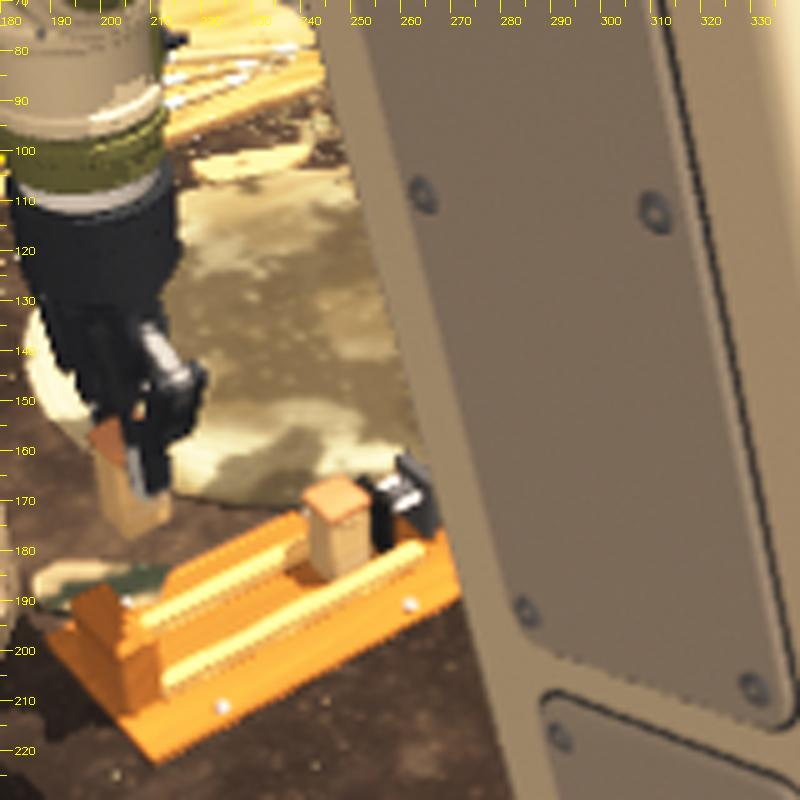

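```bash
python3 - <<'E'
from h import *
c=env.read_camera('scene')
print(onz(c,np.array([(130,539),(170,523),(95,505)])/5+[179.5,69.5],.119))
E
```

```text
[[0.56008713 0.13673074 0.119     ]
 [0.55821247 0.11384461 0.119     ]
 [0.5948144  0.13779419 0.119     ]]
```

Request:
{"op": "apply_moves", "data": {"moves": [[[0.1, 0.7, 2], 0, 0.15], [[0.15, 0.7, 4], 0, 0.15], [[0.15, 0.7, 6], 0, 0.15], [[0.15, 0.7, 7.5], 0, 0.15], [[0.15, 0.7, 8.5], 0, 0.15], [[0.15, 0.7, 9.3], 0, 0.15], [[0.15, 0.7, 9.9], 0, 0.15], [[0.15, 0.7, 10.4], 0, 0.15], [[0.15, 0.7, 10.8], 0, 0.15], [[0.15, 0.7, 10.9], 0, 0.15]]}}

```text
clock: 12.2
tcp_pos: [0.574, 0.1161, 0.0368]
orientation: [0.0, 1.0, 0.008, -0.0]
wrist_force: [0.3, -0.1, 0.4]
finger_gap: 0.0296
```

```bash
python3 go.py .5732 .116 .035 1; python3 - <<'E'
from h import *
c=snap('scene','scene8')
from seg import *
cropz('scene8',180,110,300,230,6,'e2')
E
```

```text
t 12.2 tcp [0.574  0.1161 0.0368] th 0.9 gap 0.0296 F [ 0.27 -0.13  0.38] j [ 0.06  0.46 -0.24  0.87 -0.    1.62]
shift [-0.08  0.01  0.18] turn -0.1
```

View pics/e2.png

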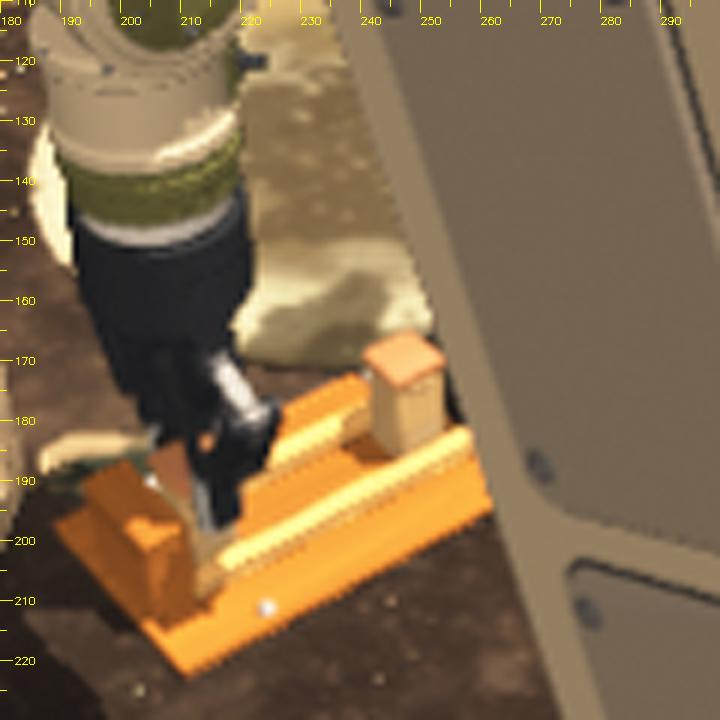

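Request:
{"op": "apply_moves", "data": {"moves": [[[-0.05, 0, 0.15], 0, 0.15], [[-0.05, 0, 0.2], 0, 0.15], [[-0.05, 0, 0.2], 0, 0.4], [[-0.05, 0, 0.2], 0, 0.5], [[-0.05, 0, 0.2], 0, 0.6], [[-0.05, 0, -1], 0, 0.6], [[-0.05, 0, -4], 0, 0.6], [[-0.05, 0, -8], 0, 0.6], [[-2, 0, -12], 0, 0.6], [[-5, 0, -12], 0, 0.6]]}}

```text
clock: 13.5
tcp_pos: [0.527, 0.1154, 0.1616]
orientation: [-0.0, 1.0, 0.008, 0.004]
wrist_force: [0.6, -0.6, -0.0]
finger_gap: 0.0512
```

```bash
python3 go.py .4034 .1895 .13 48; python3 go.py .4034 .1895 .13 -42; python3 - <<'E'
from h import *
c=snap('scene','scene9');snap('top','top9')
from seg import *
cropz('scene9',180,110,300,230,6,'e2')
E
```

```text
t 13.5 tcp [0.527  0.1154 0.1616] th 0.89 gap 0.0512 F [ 0.61 -0.63 -0.02] j [ 0.07  0.27 -0.19  1.11 -0.    1.62]
shift [-12.27  -7.6    3.06] turn -47.11
t 13.5 tcp [0.527  0.1154 0.1616] th 0.89 gap 0.0512 F [ 0.61 -0.63 -0.02] j [ 0.07  0.27 -0.19  1.11 -0.    1.62]
shift [-12.27  -7.6    3.06] turn 42.89
```

View pics/e2.png

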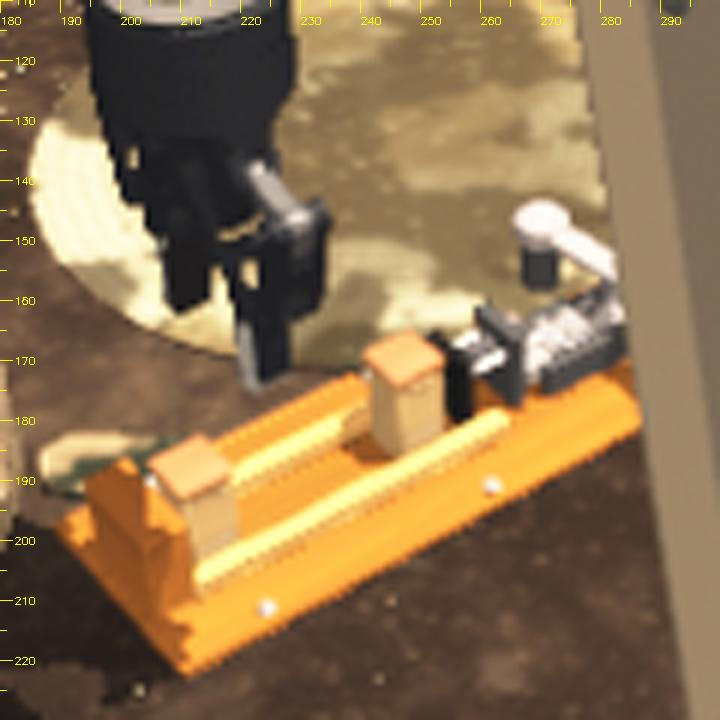

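Request:
{"op": "apply_moves", "data": {"moves": [[[-2, -1, 0], 5, 0.6], [[-4, -2, 0], 11, 0.6], [[-6, -3.5, 0], 17, 0.6], [[-8, -5, 0.5], 23, 0.6], [[-10, -6.5, 1], 29, 0.6], [[-11.5, -7, 1.5], 35, 0.6], [[-12.2, -7.6, 2], 41, 0.6], [[-12.2, -7.6, 3], 41.9, 0.6], [[-12.2, -7.6, 3], 41.9, 0.6], [[-12.2, -7.6, 3], 41.9, 0.6]]}}

```text
clock: 14.85
tcp_pos: [0.4014, 0.1892, 0.127]
orientation: [0.0, 0.937, -0.35, 0.0]
wrist_force: [0.6, 0.4, -0.3]
finger_gap: 0.0512
```

```bash
python3 go.py .4034 .1895 .026 -41
```

```text
t 14.85 tcp [0.4014 0.1892 0.127 ] th -40.98 gap 0.0512 F [ 0.65  0.35 -0.34] j [ 0.26  0.12 -0.46  0.99 -0.    2.55]
shift [ 0.13 -0.15 10.1 ] turn 0.02
```

Request:
{"op": "apply_moves", "data": {"moves": [[[0.1, -0.1, 3], 0, 0.6], [[0.1, -0.1, 6], 0, 0.6], [[0.1, -0.1, 8.5], 0, 0.6], [[0.1, -0.1, 9.8], 0, 0.6], [[0.1, -0.1, 10.1], 0, 0.6], [[0.1, -0.1, 10.1], 0, 0.3], [[0.1, -0.1, 10.1], 0, 0.15], [[0.1, -0.1, 10.1], 0, 0.15], [[0.1, -0.1, 10.1], 0, 0.15], [[0.1, -0.1, 10.1], 0, 0.15]]}}

```text
clock: 16.1
tcp_pos: [0.4031, 0.1897, 0.0267]
orientation: [-0.0, 0.937, -0.35, 0.001]
wrist_force: [-0.1, -0.4, 6.5]
finger_gap: 0.0293
```

```bash
python3 go.py .573 .085 .15 1; python3 - <<'E'
from h import *
c=snap('scene','scene10');snap('top','top10')
from seg import *
cropz('scene10',170,190,290,300,6,'e2')
E
```

```text
t 16.1 tcp [0.4031 0.1897 0.0267] th -41.0 gap 0.0293 F [-0.12 -0.36  6.51] j [ 0.26  0.24 -0.6   0.72 -0.    2.55]
shift [ 19.7   -3.26 -12.3 ] turn -42.0
```

View pics/e2.png

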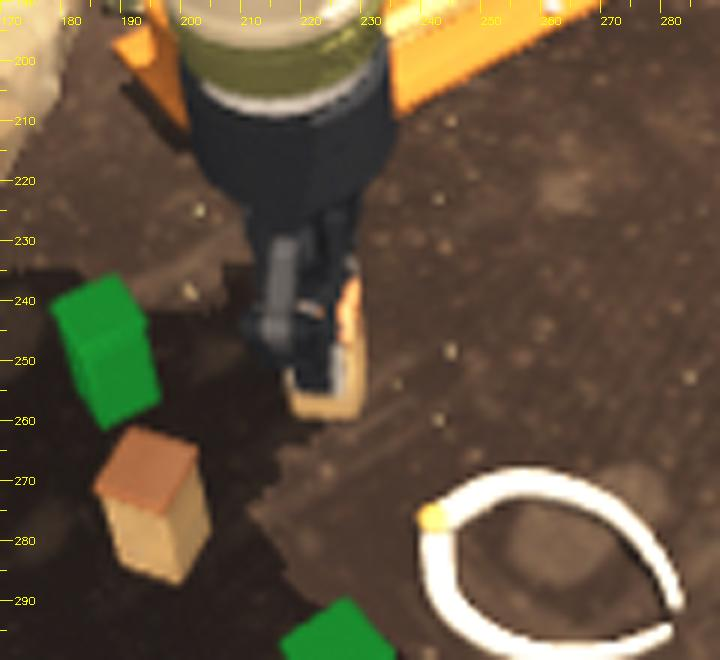

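Request:
{"op": "apply_moves", "data": {"moves": [[[0, 0, -3], 0, 0.15], [[0, 0, -7], -2, 0.15], [[2, -0.3, -11], -8, 0.15], [[5, -0.8, -13], -14, 0.15], [[9, -1.4, -13], -20, 0.15], [[13, -2, -13], -26, 0.15], [[16, -2.6, -13], -32, 0.15], [[18.5, -3, -12.5], -38, 0.15], [[19.7, -3.3, -12], -42, 0.15], [[19.7, -3.3, -12], -42, 0.15]]}}

```text
clock: 17.45
tcp_pos: [0.5725, 0.0847, 0.145]
orientation: [0.0, 1.0, 0.008, -0.001]
wrist_force: [0.2, -0.1, -0.8]
finger_gap: 0.0294
```

```bash
python3 go.py .5738 .082 .0365 1; python3 - <<'E'
from h import *
np.set_printoptions(precision=4,suppress=True)
c=snap('scene','scene11')
from seg import *
cropz('scene11',170,80,290,220,5,'e2')
w=onz(c,np.array([(195,433),(235,463),(190,503),(150,467)])/6+[179.5,109.5],.064);print(w,w.mean(0))
E
```

```text
t 17.45 tcp [0.5725 0.0847 0.145 ] th 0.9 gap 0.0294 F [ 0.21 -0.12 -0.84] j [ 0.01  0.36 -0.1   1.11 -0.    1.56]
shift [ 0.14  0.27 10.85] turn -0.1
[[0.5911 0.1056 0.064 ]
 [0.5626 0.1016 0.064 ]
 [0.5526 0.1313 0.064 ]
 [0.5839 0.1337 0.064 ]] [0.5725 0.118  0.064 ]
```

View pics/e2.png

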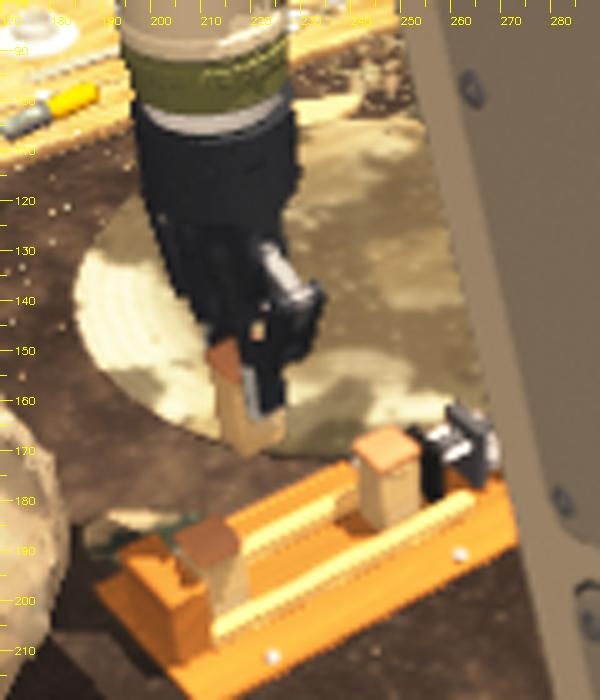

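Request:
{"op": "apply_moves", "data": {"moves": [[[0.1, 0.3, 2], 0, 0.15], [[0.15, 0.3, 4], 0, 0.15], [[0.15, 0.3, 6], 0, 0.15], [[0.15, 0.3, 7.5], 0, 0.15], [[0.15, 0.3, 8.5], 0, 0.15], [[0.15, 0.3, 9.3], 0, 0.15], [[0.15, 0.3, 9.9], 0, 0.15], [[0.15, 0.3, 10.4], 0, 0.15], [[0.15, 0.3, 10.8], 0, 0.15], [[0.15, 0.3, 10.9], 0, 0.15]]}}

```text
clock: 18.75
tcp_pos: [0.5741, 0.0821, 0.0368]
orientation: [0.0, 1.0, 0.009, -0.0]
wrist_force: [-0.2, 1.3, -1.0]
finger_gap: 0.0291
```

```bash
python3 go.py .5738 .082 .035 1; python3 - <<'E'
from h import *
c=snap('scene','scene12')
from seg import *
cropz('scene12',180,130,300,230,6,'e2')
E
```

```text
t 18.75 tcp [0.5741 0.0821 0.0368] th 1.0 gap 0.0291 F [-0.18  1.29 -0.97] j [ 0.    0.45 -0.25  0.87 -0.    1.56]
shift [-0.03  0.01  0.18] turn -0.0
```

View pics/e2.png

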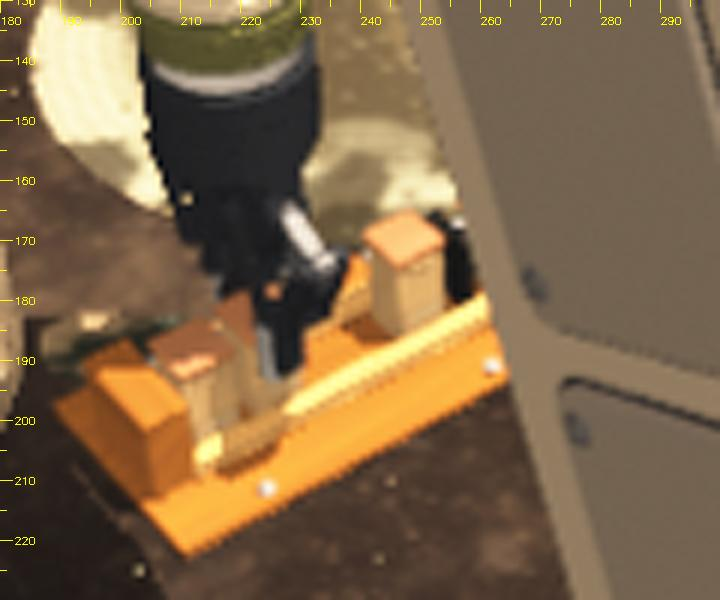

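Request:
{"op": "apply_moves", "data": {"moves": [[[0, 0, 0.15], 0, 0.15], [[0, 0, 0.2], 0, 0.15], [[0, 0, 0.2], 0, 0.4], [[0, 0, 0.2], 0, 0.5], [[0, 0, 0.2], 0, 0.6], [[0, 0, -1], 0, 0.6], [[0, 0, -4], 0, 0.6], [[0, 0, -8], 0, 0.6], [[-2, 0, -11], 0, 0.6], [[-4, 0, -12], 0, 0.6]]}}

```text
clock: 20.05
tcp_pos: [0.5354, 0.0815, 0.1603]
orientation: [0.0, 1.0, 0.009, 0.002]
wrist_force: [-0.2, -0.1, 0.5]
finger_gap: 0.051
```

```bash
python3 go.py .378 .281 .13 30; python3 - <<'E'
from h import *
c=snap('scene','scene13');snap('top','top13')
from seg import *
cropz('scene13',180,130,300,230,6,'e2')
E
```

```text
t 20.05 tcp [0.5354 0.0815 0.1603] th 1.0 gap 0.051 F [-0.25 -0.09  0.51] j [ 0.    0.28 -0.18  1.11 -0.    1.56]
shift [-15.4  -20.23   2.95] turn -29.0
```

View pics/e2.png

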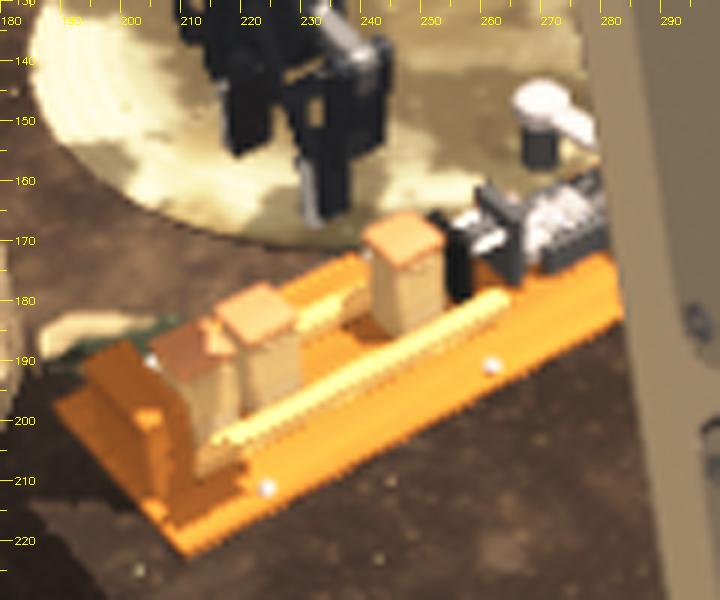

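Request:
{"op": "apply_moves", "data": {"moves": [[[-1.5, -2, -1], -4, 0.6], [[-3.5, -4.5, -1], -8, 0.6], [[-5.5, -7, -1], -12, 0.6], [[-7.5, -10, -1], -16, 0.6], [[-9.5, -12.5, -1], -20, 0.6], [[-11.5, -15, -1], -24, 0.6], [[-13.5, -17.5, 0], -28, 0.6], [[-15, -19.5, 1], -32, 0.6], [[-15.4, -20.2, 3], -32, 0.6], [[-15.4, -20.2, 3], -32, 0.6]]}}

```text
clock: 21.4
tcp_pos: [0.3756, 0.2808, 0.1257]
orientation: [0.0, 0.959, 0.285, -0.001]
wrist_force: [-0.5, -0.5, 0.4]
finger_gap: 0.051
```

```bash
python3 go.py .378 .281 .026 33
```

```text
t 21.4 tcp [0.3756 0.2808 0.1257] th 33.08 gap 0.051 F [-0.53 -0.52  0.44] j [ 0.47  0.17 -0.4   1.   -0.    1.46]
shift [0.24 0.11 9.97] turn 0.08
```

Request:
{"op": "apply_moves", "data": {"moves": [[[0.1, 0.1, 3], 0, 0.6], [[0.2, 0.1, 6], 0, 0.6], [[0.2, 0.1, 8.5], 0, 0.6], [[0.2, 0.1, 9.7], 0, 0.6], [[0.2, 0.1, 10], 0, 0.6], [[0.2, 0.1, 10], 0, 0.3], [[0.2, 0.1, 10], 0, 0.15], [[0.2, 0.1, 10], 0, 0.15], [[0.2, 0.1, 10], 0, 0.15], [[0.2, 0.1, 10], 0, 0.15]]}}

```text
clock: 22.65
tcp_pos: [0.3798, 0.2814, 0.0279]
orientation: [-0.0, 0.959, 0.284, 0.001]
wrist_force: [-0.1, -1.2, 6.6]
finger_gap: 0.0293
```

```bash
python3 go.py .5735 .048 .15 1; python3 - <<'E'
from h import *
c=snap('scene','scene14')
from seg import *
cropz('scene14',130,190,250,300,6,'e2')
E
```

```text
t 22.65 tcp [0.3798 0.2814 0.0279] th 33.01 gap 0.0293 F [-0.08 -1.16  6.59] j [ 0.47  0.28 -0.54  0.75 -0.    1.46]
shift [  3.56  30.13 -12.19] turn 32.01
```

View pics/e2.png

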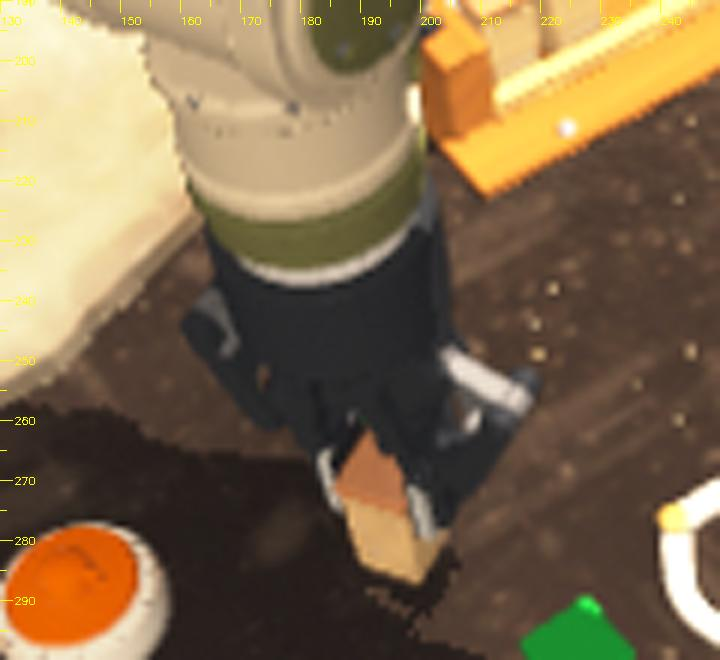

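Request:
{"op": "apply_moves", "data": {"moves": [[[0, 0, -4], 0, 0.15], [[0, 1, -9], 3, 0.15], [[0.5, 4.5, -13], 7, 0.15], [[1, 9, -13], 11, 0.15], [[1.6, 13.5, -13], 15, 0.15], [[2.1, 18, -13], 19, 0.15], [[2.7, 22.5, -13], 24, 0.15], [[3.2, 27, -13], 28, 0.15], [[3.5, 29.5, -12.5], 32, 0.15], [[3.6, 30.1, -12], 32, 0.15]]}}

```text
clock: 23.95
tcp_pos: [0.5733, 0.0473, 0.1462]
orientation: [-0.0, 1.0, 0.008, -0.0]
wrist_force: [-0.9, 0.3, -0.8]
finger_gap: 0.0292
```

```bash
python3 go.py .5742 .046 .0375 1; python3 - <<'E'
from h import *
np.set_printoptions(precision=4,suppress=True)
c=snap('scene','scene15')
from seg import *
cropz('scene15',170,80,290,220,5,'e2')
E
```

```text
t 23.95 tcp [0.5733 0.0473 0.1462] th 0.9 gap 0.0292 F [-0.94  0.27 -0.76] j [-0.06  0.35 -0.11  1.11  0.    1.5 ]
shift [ 0.09  0.14 10.87] turn -0.1
```

View pics/e2.png

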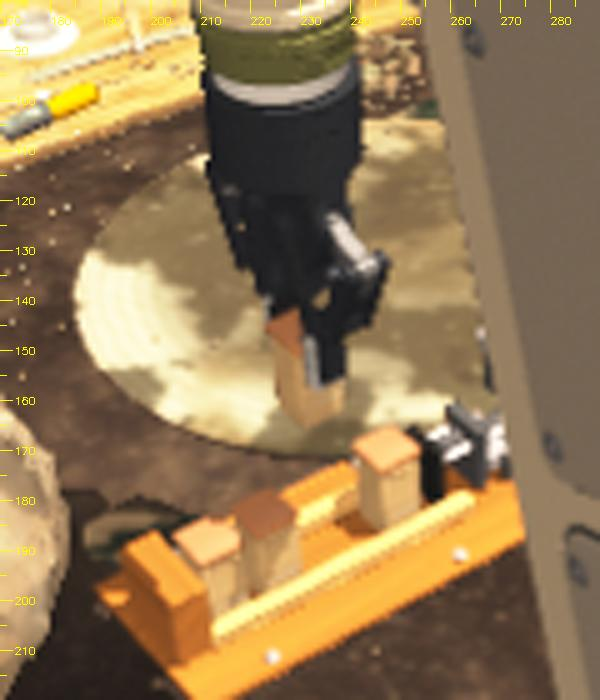

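```bash
python3 - <<'E'
from h import *
np.set_printoptions(precision=4,suppress=True)
c=env.read_camera('scene')
for L in ([(265,490),(298,510),(268,538),(235,517)],[(387,425),(420,445),(383,472),(353,448)]):
    w=onz(c,np.array(L)/5+[169.5,79.5],.064);print(w.mean(0))
# carried stamp bottom corner
print(onz(c,np.array([(307,430)])/5+[169.5,79.5],.119))
E
```

```text
[0.5709 0.083  0.064 ]
[ 0.5769 -0.0015  0.064 ]
[[0.5597 0.0589 0.119 ]]
```

Request:
{"op": "apply_moves", "data": {"moves": [[[0.1, 0.2, 2], 0, 0.15], [[0.1, 0.2, 4], 0, 0.15], [[0.1, 0.2, 6], 0, 0.15], [[0.1, 0.2, 7.5], 0, 0.15], [[0.1, 0.2, 8.5], 0, 0.15], [[0.1, 0.2, 9.3], 0, 0.15], [[0.1, 0.2, 9.9], 0, 0.15], [[0.1, 0.2, 10.4], 0, 0.15], [[0.1, 0.2, 10.8], 0, 0.15], [[0.1, 0.2, 10.9], 0, 0.15]]}}

```text
clock: 25.3
tcp_pos: [0.574, 0.0461, 0.0378]
orientation: [0.0, 1.0, 0.009, -0.0]
wrist_force: [-0.5, -0.1, -1.0]
finger_gap: 0.0292
```

```bash
python3 go.py .5742 .046 .036 1; python3 - <<'E'
from h import *
c=snap('scene','scene16')
from seg import *
cropz('scene16',180,130,300,230,6,'e2')
E
```

```text
t 25.3 tcp [0.574  0.0461 0.0378] th 0.99 gap 0.0292 F [-0.53 -0.12 -0.99] j [-0.06  0.44 -0.26  0.87 -0.    1.49]
shift [0.01 0.01 0.18] turn -0.01
```

View pics/e2.png

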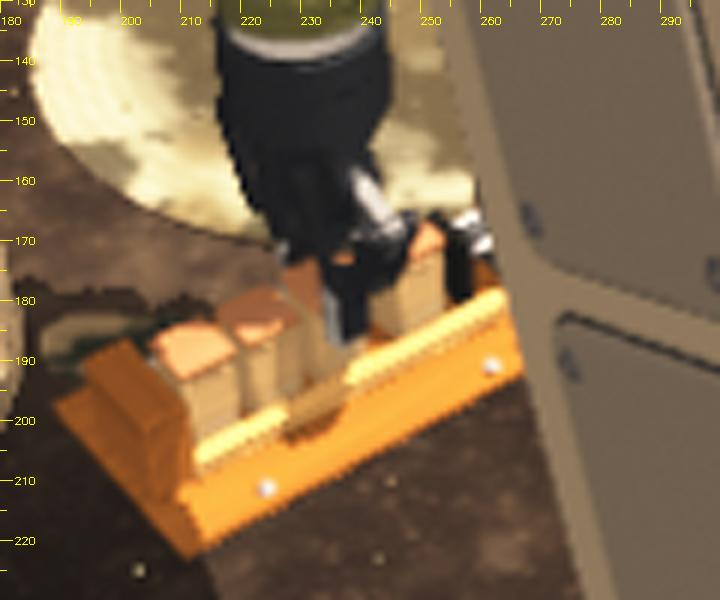

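Request:
{"op": "apply_moves", "data": {"moves": [[[0, 0, 0.15], 0, 0.15], [[0, 0, 0.2], 0, 0.15], [[0, 0, 0.2], 0, 0.4], [[0, 0, 0.2], 0, 0.5], [[0, 0, 0.2], 0, 0.6], [[0, 0, -1], 0, 0.6], [[0, 0, -4], 0, 0.6], [[0, 0, -8], 0, 0.6], [[-1, 2, -12], -5, 0.6], [[-3, 5, -14], -12, 0.6]]}}

```text
clock: 26.6
tcp_pos: [0.5465, -0.0045, 0.1815]
orientation: [0.001, 0.993, 0.116, 0.002]
wrist_force: [0.2, 0.2, 0.4]
finger_gap: 0.0512
```

```bash
python3 go.py .4738 -.1368 .16 90; python3 - <<'E'
from h import *
c=snap('scene','scene17');snap('top','top17')
from seg import *
cropz('scene17',180,130,300,230,6,'e2')
cropz('top17',220,145,330,205,7,'e3')
E
```

```text
t 26.6 tcp [ 0.5465 -0.0045  0.1815] th 13.32 gap 0.0512 F [0.18 0.18 0.41] j [-0.16  0.27 -0.13  1.16 -0.    1.18]
shift [-10.13  11.19   2.12] turn -76.68
```

View pics/e2.png

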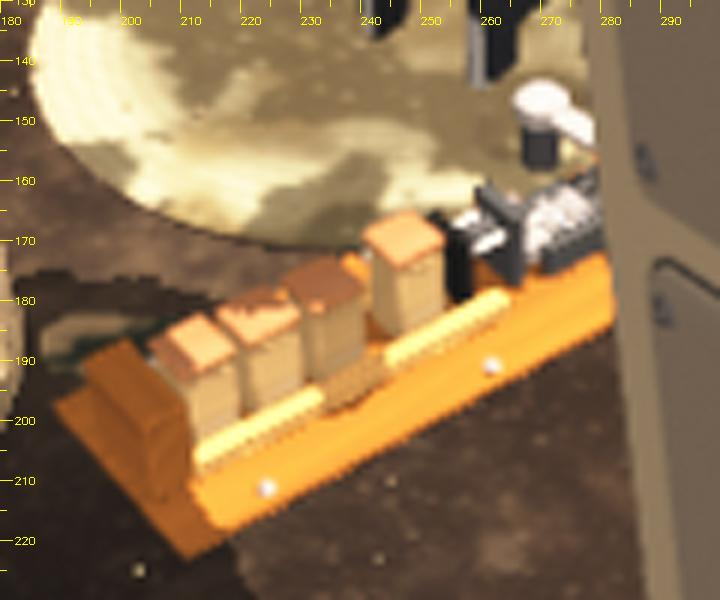

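Request:
{"op": "apply_moves", "data": {"moves": [[[-1, 1, 0], -9, 0.6], [[-2, 2, 0], -18, 0.6], [[-3, 3, 0], -27, 0.6], [[-4, 4, 0], -36, 0.6], [[-5, 5.5, 0], -45, 0.6], [[-6, 7, 0], -54, 0.6], [[-7.5, 8.5, 0], -63, 0.6], [[-9, 10, 0], -72, 0.6], [[-10, 11, 0], -76.7, 0.6], [[-10, 11, 0], -76.7, 0.6]]}}

```text
clock: 27.95
tcp_pos: [0.4722, -0.1342, 0.1781]
orientation: [-0.0, 0.71, 0.704, 0.0]
wrist_force: [-0.7, 0.9, 0.2]
finger_gap: 0.0511
```

```bash
python3 go.py .4738 -.1368 .074 90; python3 - <<'E'
from h import *
c=snap('scene','scene18');snap('top','top18')
from seg import *
cropz('scene18',210,90,350,200,5,'e2')
cropz('top18',220,145,330,205,7,'e3')
E
```

```text
t 27.95 tcp [ 0.4722 -0.1342  0.1781] th 89.52 gap 0.0511 F [-0.69  0.9   0.24] j [-0.44  0.18 -0.27  1.13  0.   -0.43]
shift [-0.26  0.17 10.41] turn -0.48
```

View pics/e2.png

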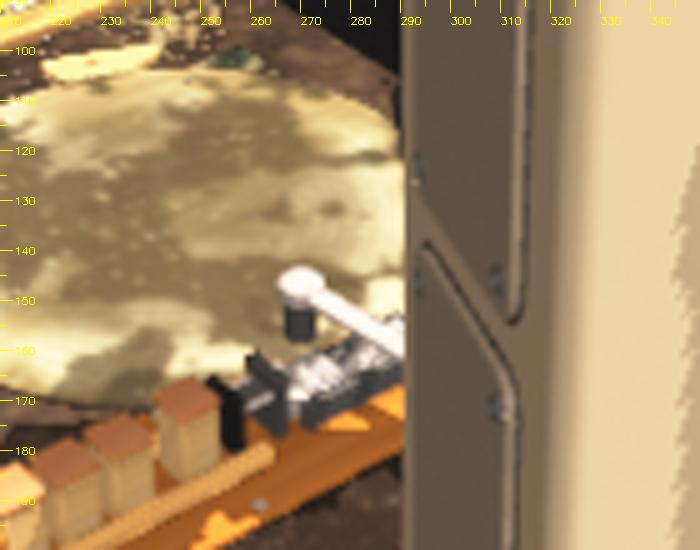

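View pics/e3.png

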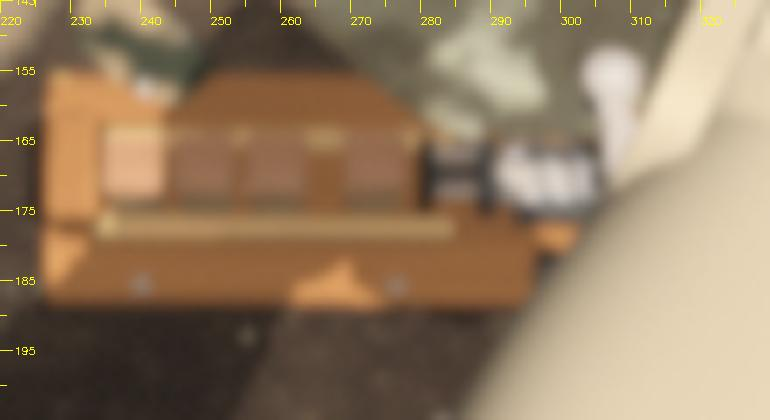

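Request:
{"op": "apply_moves", "data": {"moves": [[[-0.3, 0.2, 2], -0.5, 0.6], [[-0.3, 0.2, 4], -0.5, 0.6], [[-0.3, 0.2, 6], -0.5, 0.6], [[-0.3, 0.2, 8], -0.5, 0.6], [[-0.3, 0.2, 9.5], -0.5, 0.6], [[-0.3, 0.2, 10.3], -0.5, 0.6], [[-0.3, 0.2, 10.4], -0.5, 0.3], [[-0.3, 0.2, 10.4], -0.5, 0.1], [[-0.3, 0.2, 10.4], -0.5, 0.1], [[-0.3, 0.2, 10.4], -0.5, 0.1]], "squeeze": 30}}

```text
clock: 29.3
tcp_pos: [0.4746, -0.1371, 0.0743]
orientation: [0.0, 0.706, 0.708, 0.0]
wrist_force: [0.5, 0.4, -1.1]
finger_gap: 0.0213
```

```bash
python3 go.py
```

```text
t 29.3 tcp [ 0.4746 -0.1371  0.0743] th 90.2 gap 0.0213 F [ 0.5   0.35 -1.13] j [-0.44  0.27 -0.43  0.88  0.   -0.45]
```

Request:
{"op": "apply_moves", "data": {"moves": [[[-0.2, 0, 0], 0, 0.1], [[-0.4, 0.05, 0], 0, 0.1], [[-0.6, 0.1, 0], 0, 0.1], [[-0.8, 0.13, 0], 0, 0.1], [[-1.0, 0.17, 0], 0, 0.1], [[-1.1, 0.19, 0], 0, 0.1], [[-1.2, 0.22, 0], 0, 0.1], [[-1.3, 0.24, 0], 0, 0.1], [[-1.4, 0.26, 0], 0, 0.1], [[-1.4, 0.26, 0], 0, 0.1]]}}

```text
clock: 30.55
tcp_pos: [0.4763, -0.151, 0.0742]
orientation: [-0.0, 0.706, 0.708, -0.0]
wrist_force: [-3.5, 1.9, 5.8]
finger_gap: 0.0212
```

```bash
python3 go.py;  python3 - <<'E'
from h import *
c=snap('scene','scene19')
from seg import *
cropz('scene19',210,90,350,200,5,'e2')
E
```

```text
t 30.55 tcp [ 0.4763 -0.151   0.0742] th 90.21 gap 0.0212 F [-3.46  1.91  5.77] j [-0.47  0.28 -0.41  0.88 -0.   -0.47]
```

View pics/e2.png

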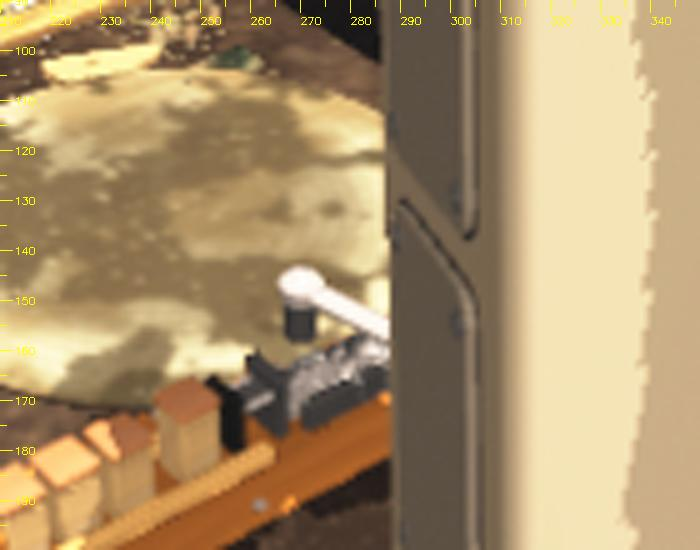

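Request:
{"op": "apply_moves", "data": {"moves": [[[-0.05, 0.01, 0], 0, 0.1], [[-0.1, 0.02, 0], 0, 0.1], [[-0.15, 0.03, 0], 0, 0.1], [[-0.2, 0.05, 0], 0, 0.1], [[-0.25, 0.06, 0], 0, 0.1], [[-0.3, 0.07, 0], 0, 0.1], [[-0.35, 0.08, 0], 0, 0.1], [[-0.35, 0.08, 0], 0, 0.1], [[-0.35, 0.08, 0], 0, 0.1], [[-0.35, 0.08, 0], 0, 0.1]]}}

```text
clock: 31.85
tcp_pos: [0.4772, -0.1547, 0.0742]
orientation: [-0.0, 0.706, 0.708, -0.0]
wrist_force: [-3.0, 2.0, 6.5]
finger_gap: 0.0212
```

```bash
python3 go.py
```

```text
t 31.85 tcp [ 0.4772 -0.1547  0.0742] th 90.19 gap 0.0212 F [-2.98  1.97  6.52] j [-0.47  0.28 -0.41  0.88 -0.   -0.48]
```

Request:
{"op": "apply_moves", "data": {"moves": [[[-0.05, 0.01, 0], 0, 0.1], [[-0.1, 0.03, 0], 0, 0.1], [[-0.15, 0.04, 0], 0, 0.1], [[-0.2, 0.05, 0], 0, 0.1], [[-0.25, 0.07, 0], 0, 0.1], [[-0.3, 0.08, 0], 0, 0.1], [[-0.35, 0.1, 0], 0, 0.1], [[-0.4, 0.12, 0], 0, 0.1], [[-0.4, 0.12, 0], 0, 0.1], [[-0.4, 0.12, 0], 0, 0.1]]}}

```text
clock: 33.1
tcp_pos: [0.4777, -0.1563, 0.0741]
orientation: [-0.002, 0.706, 0.709, 0.001]
wrist_force: [-3.3, 10.4, 9.3]
finger_gap: 0.021
```

```bash
python3 go.py
```

```text
t 33.1 tcp [ 0.4777 -0.1563  0.0741] th 90.24 gap 0.021 F [-3.3  10.42  9.3 ] j [-0.48  0.28 -0.4   0.89  0.   -0.48]
```

Request:
{"op": "apply_moves", "data": {"moves": [[[0.9, -0.3, 0], 0, 0.1], [[1.8, -0.45, 0], 0, 0.1], [[2.7, -0.55, 0], 0, 0.1], [[3.6, -0.6, 0], 0, 0.1], [[4.5, -0.55, 0], 0, 0.1], [[5.3, -0.5, 0], 0, 0.1], [[6.0, -0.4, 0], 0, 0.1], [[6.5, -0.3, 0], 0, 0.1], [[6.8, -0.25, 0], 0, 0.1], [[6.95, -0.25, 0], 0, 0.1]]}}

```text
clock: 34.35
tcp_pos: [0.4747, -0.0901, 0.074]
orientation: [0.0, 0.706, 0.708, -0.002]
wrist_force: [-6.2, -8.7, 5.3]
finger_gap: 0.0213
```

```bash
python3 go.py;  python3 - <<'E'
from h import *
c=snap('scene','scene20');snap('top','top20')
from seg import *
cropz('scene20',210,90,350,200,5,'e2')
cropz('top20',220,145,330,205,7,'e3')
E
```

```text
t 34.35 tcp [ 0.4747 -0.0901  0.074 ] th 90.12 gap 0.0213 F [-6.16 -8.69  5.31] j [-0.35  0.25 -0.45  0.87 -0.   -0.35]
```

View pics/e2.png

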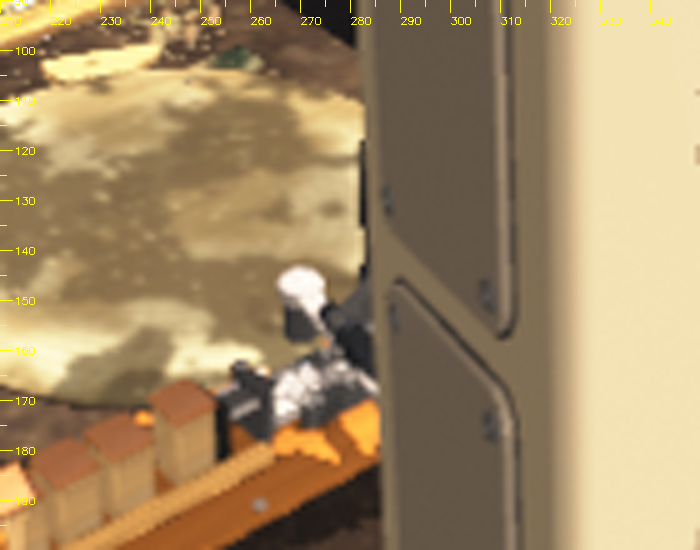

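View pics/e3.png

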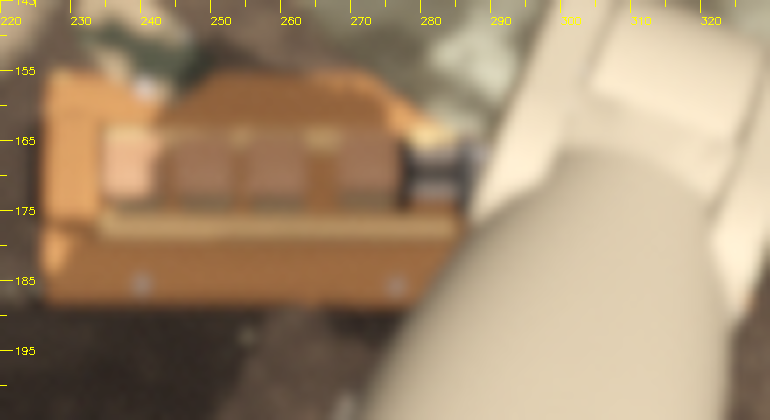

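Request:
{"op": "apply_moves", "data": {"moves": [[[0.05, 0.05, 0], 0, 0.1], [[0.1, 0.07, 0], 0, 0.1], [[0.15, 0.1, 0], 0, 0.1], [[0.2, 0.12, 0], 0, 0.1], [[0.25, 0.14, 0], 0, 0.1], [[0.25, 0.14, 0], 0, 0.1], [[0.25, 0.14, 0], 0, 0.1], [[0.25, 0.14, 0], 0, 0.1], [[0.25, 0.14, 0], 0, 0.1], [[0.25, 0.14, 0], 0, 0.1]]}}

```text
clock: 35.7
tcp_pos: [0.4753, -0.0887, 0.0739]
orientation: [0.0, 0.707, 0.708, -0.004]
wrist_force: [-9.4, -12.5, 8.0]
finger_gap: 0.0212
```

```bash
python3 go.py;  python3 - <<'E'
from h import *
c=snap('scene','scene21');snap('top','top21')
a=cv2.imread('pics/scene0.png')[145:200,230:290];b=cv2.imread('pics/scene21.png')[145:200,230:290]
o=cv2.resize(np.hstack([a,b]),None,fx=6,fy=6,interpolation=2)
a=cv2.imread('pics/top0.png')[155:185,225:295];b=cv2.imread('pics/top21.png')[155:185,225:295]
o2=cv2.resize(np.vstack([a,b]),(720,617),interpolation=2)
cv2.imwrite('pics/f1.png',o);cv2.imwrite('pics/f2.png',o2[:600])
E
```

```text
t 35.7 tcp [ 0.4753 -0.0887  0.0739] th 90.09 gap 0.0212 F [ -9.37 -12.48   7.99] j [-0.35  0.25 -0.45  0.87 -0.01 -0.35]
```

View pics/f1.png

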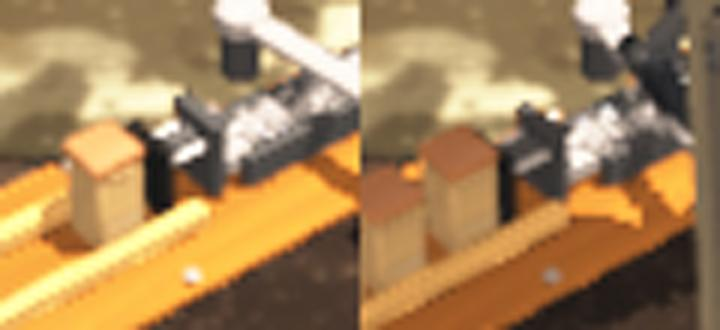

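View pics/f2.png

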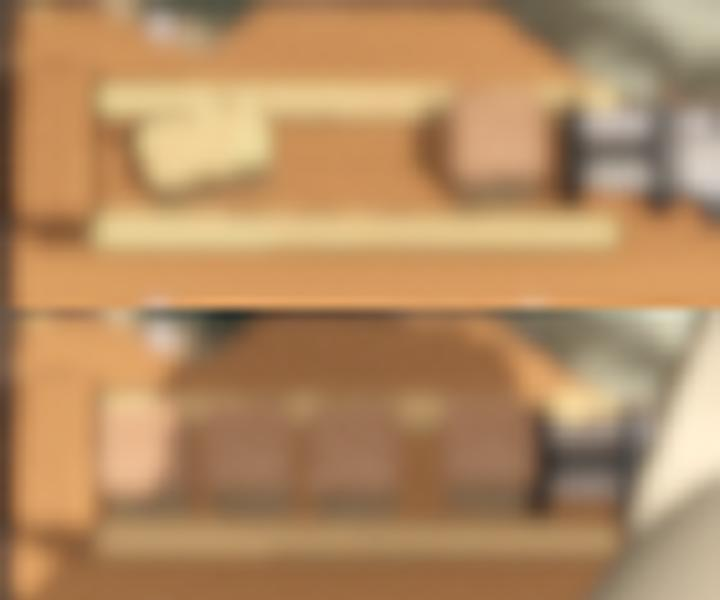

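Request:
{"op": "apply_moves", "data": {"moves": [[[-0.8, -0.35, 0], 0, 0.1], [[-1.8, -0.45, 0], 0, 0.1], [[-2.8, -0.55, 0], 0, 0.1], [[-3.8, -0.5, 0], 0, 0.1], [[-4.8, -0.45, 0], 0, 0.1], [[-5.6, -0.35, 0], 0, 0.1], [[-6.3, -0.2, 0], 0, 0.1], [[-6.8, -0.05, 0], 0, 0.1], [[-7.1, 0, 0], 0, 0.1], [[-7.2, 0, 0], 0, 0.1]]}}

```text
clock: 37.05
tcp_pos: [0.4773, -0.1563, 0.0737]
orientation: [-0.002, 0.706, 0.709, 0.001]
wrist_force: [-3.1, 12.5, 7.0]
finger_gap: 0.0213
```

```bash
python3 go.py
```

```text
t 37.05 tcp [ 0.4773 -0.1563  0.0737] th 90.26 gap 0.0213 F [-3.08 12.49  7.04] j [-0.48  0.28 -0.4   0.89  0.   -0.48]
```

Request:
{"op": "apply_moves", "data": {"moves": [[[0.9, -0.2, 0], 0, 0.1], [[1.8, -0.35, 0], 0, 0.1], [[2.7, -0.47, 0], 0, 0.1], [[3.6, -0.53, 0], 0, 0.1], [[4.5, -0.53, 0], 0, 0.1], [[5.4, -0.47, 0], 0, 0.1], [[6.2, -0.4, 0], 0, 0.1], [[6.8, -0.3, 0], 0, 0.1], [[7.1, -0.25, 0], 0, 0.1], [[7.2, -0.25, 0], 0, 0.1]]}}

```text
clock: 38.3
tcp_pos: [0.4737, -0.0887, 0.0737]
orientation: [0.001, 0.707, 0.707, -0.003]
wrist_force: [-6.8, -13.3, -0.0]
finger_gap: 0.0211
```

```bash
python3 go.py;  python3 - <<'E'
from h import *
c=snap('scene','scene22');snap('top','top22')
a=cv2.imread('pics/scene21.png')[145:215,190:290];b=cv2.imread('pics/scene22.png')[145:215,190:290]
o=cv2.resize(np.hstack([a,b]),None,fx=4,fy=4,interpolation=2)
a=cv2.imread('pics/top21.png')[155:185,225:295];b=cv2.imread('pics/top22.png')[155:185,225:295]
o2=cv2.resize(np.vstack([a,b]),(720,617),interpolation=2)
cv2.imwrite('pics/f1.png',o);cv2.imwrite('pics/f2.png',o2[:600])
E
```

```text
t 38.3 tcp [ 0.4737 -0.0887  0.0737] th 90.06 gap 0.0211 F [ -6.83 -13.28  -0.03] j [-0.35  0.25 -0.45  0.87 -0.01 -0.35]
```

View pics/f1.png

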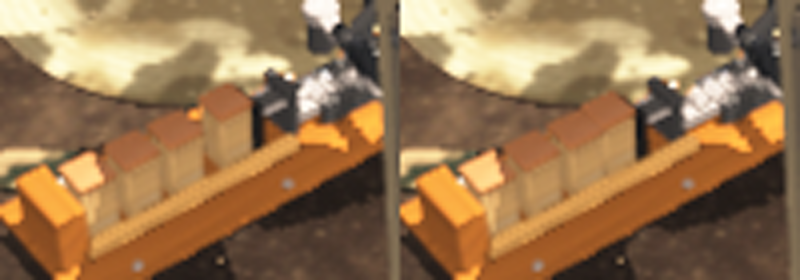

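View pics/f2.png

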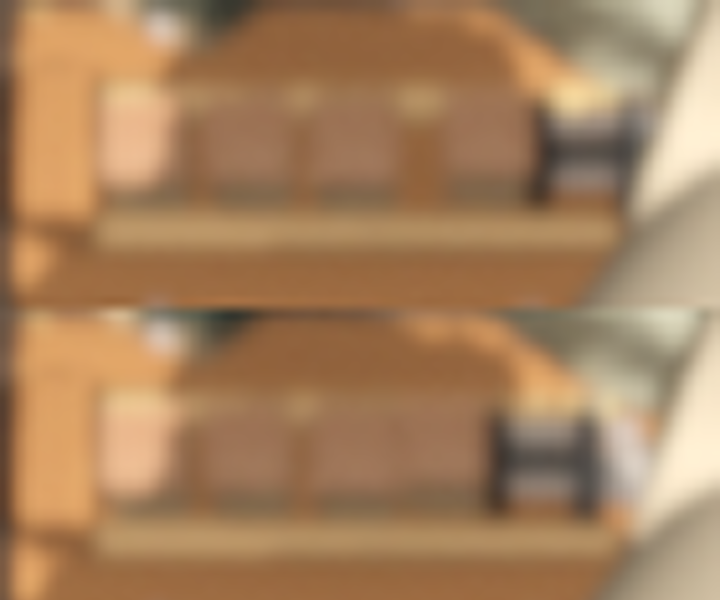

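```bash
python3 - <<'E'
from h import *
np.set_printoptions(precision=4,suppress=True)
c=env.read_camera('top');s=env.read_camera('scene')
g=lambda px,py:np.array([px/10.286+224.5,py/10.286+154.5-30])
for n,px,z in(('stop',95,.058),('pad front',492,.056),('pad back/edge',505,.056),('plate left',575,.057),('plate right',600,.057)):
    print(n,onz(c,g(px,460),z))
# scene: f1 right half scale 4 origin 190-100,145
h=lambda px,py:np.array([(px-400)/4+189.5,py/4+144.5])
for n,p,z in(('a rear far top',(613,92),.064),('a rear near top',(637,105),.064),('pad front near top?',(640,108),.056),('plate near top front',(668,100),.057),('plate near top',(682,103),.057)):
    print(n,onz(s,h(*p),z))
# plate rel. in scene0/top0: f2 earlier upper
E
python3 - <<'E'
import sys; sys.path.insert(0,'.')
import os; os.chdir('.')
from seg import *
cropz('top22',225,155,300,185,10,'g1')
cropz('scene22',225,145,290,195,11,'g2')
E
```

```text
stop [[0.5689 0.1362 0.058 ]]
pad front [[0.5719 0.0014 0.056 ]]
pad back/edge [[ 0.572 -0.003  0.056]]
plate left [[ 0.5722 -0.0267  0.057 ]]
plate right [[ 0.5724 -0.0352  0.057 ]]
a rear far top [[0.5891 0.0037 0.064 ]]
a rear near top [[ 0.5668 -0.0017  0.064 ]]
pad front near top? [[ 0.5706 -0.0066  0.056 ]]
plate near top front [[ 0.5645 -0.0271  0.057 ]]
plate near top [[ 0.5557 -0.0332  0.057 ]]
```

View pics/g1.png

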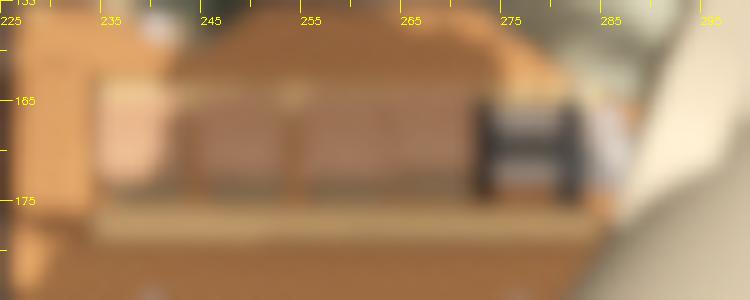

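View pics/g2.png

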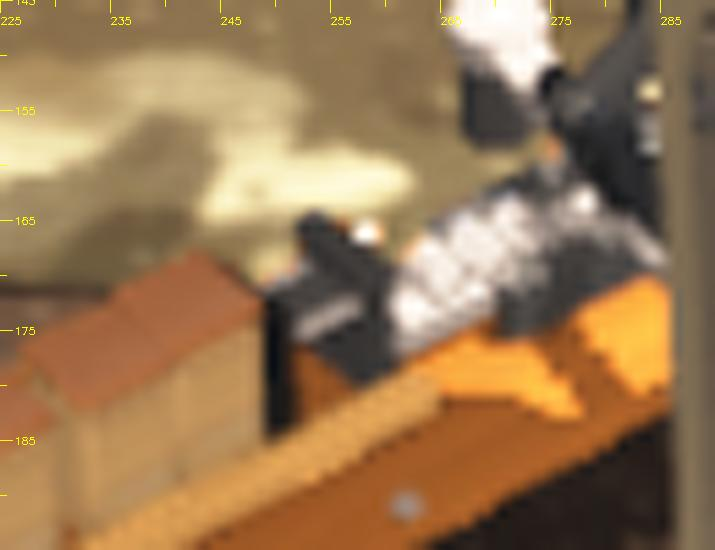

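Request:
{"op": "apply_moves", "data": {"moves": [[[-0.8, -0.1, 0], 0, 0.1], [[-1.8, -0.22, 0], 0, 0.1], [[-2.8, -0.28, 0], 0, 0.1], [[-3.8, -0.25, 0], 0, 0.1], [[-4.8, -0.18, 0], 0, 0.1], [[-5.6, -0.08, 0], 0, 0.1], [[-6.3, 0.05, 0], 0, 0.1], [[-6.8, 0.2, 0], 0, 0.1], [[-7.1, 0.25, 0], 0, 0.1], [[-7.2, 0.25, 0], 0, 0.1]]}}

```text
clock: 39.75
tcp_pos: [0.4772, -0.1563, 0.0737]
orientation: [-0.002, 0.706, 0.709, 0.001]
wrist_force: [-3.2, 13.2, 2.4]
finger_gap: 0.0211
```

Request:
{"op": "apply_moves", "data": {"moves": [[[0.9, -0.2, 0], 0, 0.1], [[1.8, -0.35, 0], 0, 0.1], [[2.7, -0.47, 0], 0, 0.1], [[3.6, -0.53, 0], 0, 0.1], [[4.5, -0.53, 0], 0, 0.1], [[5.4, -0.47, 0], 0, 0.1], [[6.2, -0.4, 0], 0, 0.1], [[6.8, -0.3, 0], 0, 0.1], [[7.1, -0.25, 0], 0, 0.1], [[7.2, -0.25, 0], 0, 0.1]]}}

```text
clock: 41.0
tcp_pos: [0.4737, -0.0887, 0.0738]
orientation: [0.001, 0.707, 0.707, -0.003]
wrist_force: [-7.4, -12.7, -2.3]
finger_gap: 0.021
```

```bash
python3 go.py;  python3 - <<'E'
from h import *
c=snap('scene','scene23');snap('top','top23')
from seg import *
cropz('top23',225,155,300,185,10,'g1')
cropz('scene23',190,145,290,215,8,'g2')
E
```

```text
t 41.0 tcp [ 0.4737 -0.0887  0.0738] th 90.05 gap 0.021 F [ -7.43 -12.72  -2.31] j [-0.35  0.25 -0.45  0.87 -0.01 -0.35]
```

View pics/g1.png

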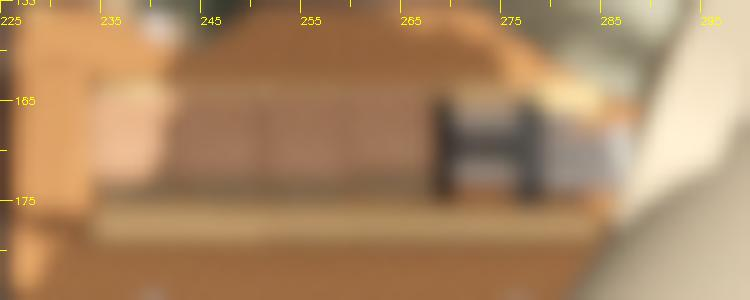

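View pics/g2.png

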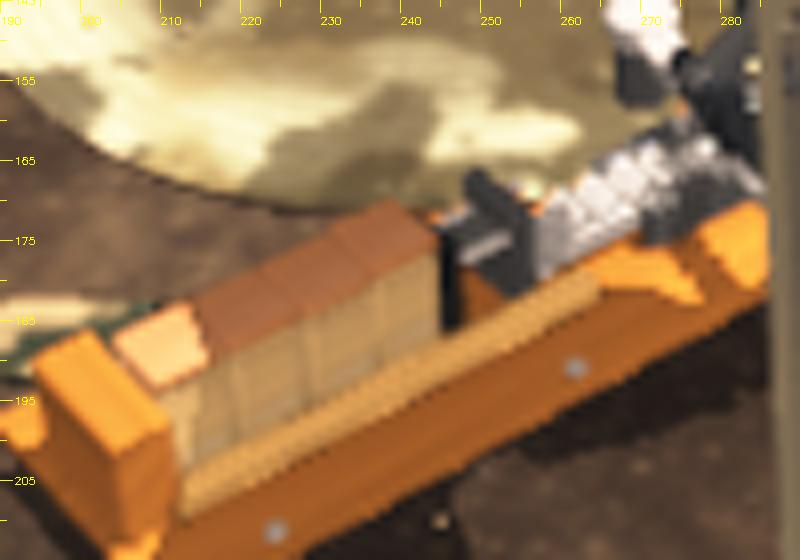

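Request:
{"op": "apply_moves", "data": {"moves": [[[-0.8, -0.1, 0], 0, 0.1], [[-1.8, -0.22, 0], 0, 0.1], [[-2.8, -0.28, 0], 0, 0.1], [[-3.8, -0.25, 0], 0, 0.1], [[-4.8, -0.18, 0], 0, 0.1], [[-5.6, -0.08, 0], 0, 0.1], [[-6.3, 0.05, 0], 0, 0.1], [[-6.8, 0.2, 0], 0, 0.1], [[-7.1, 0.25, 0], 0, 0.1], [[-7.2, 0.25, 0], 0, 0.1]]}}

```text
clock: 42.35
tcp_pos: [0.4773, -0.1563, 0.0738]
orientation: [-0.002, 0.705, 0.709, 0.002]
wrist_force: [-2.6, 12.5, 1.0]
finger_gap: 0.0215
```

Request:
{"op": "apply_moves", "data": {"moves": [[[0.9, -0.2, 0], 0, 0.1], [[1.8, -0.35, 0], 0, 0.1], [[2.7, -0.47, 0], 0, 0.1], [[3.4, -0.53, 0], 0, 0.1], [[3.6, -0.53, 0], 0, 0.1], [[3.6, -0.53, 0], 0, 0.1], [[3.6, -0.53, 0], 0, 0.1], [[3.6, -0.53, 0], 0, 0.1], [[3.6, -0.53, 0], 0, 0.1], [[3.6, -0.53, 0], 0, 0.1]]}}

```text
clock: 43.6
tcp_pos: [0.4718, -0.1249, 0.074]
orientation: [0.001, 0.707, 0.707, -0.002]
wrist_force: [-7.1, -8.9, -3.9]
finger_gap: 0.0212
```

```bash
python3 go.py;  python3 - <<'E'
from h import *
c=snap('scene','scene24');snap('top','top24')
from seg import *
cropz('top24',225,155,300,185,10,'g1')
cropz('scene24',190,145,290,215,8,'g2')
E
```

```text
t 43.6 tcp [ 0.4718 -0.1249  0.074 ] th 90.04 gap 0.0212 F [-7.09 -8.91 -3.94] j [-0.42  0.26 -0.44  0.87 -0.01 -0.42]
```

View pics/g1.png

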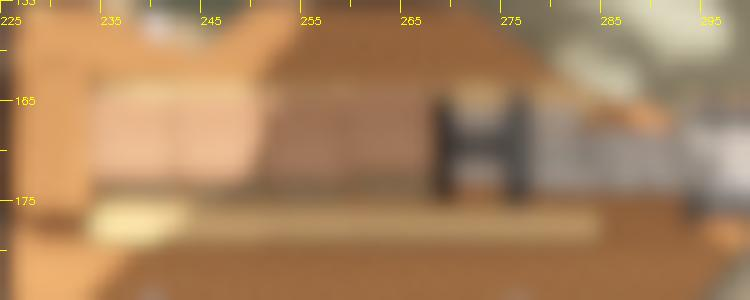

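View pics/g2.png

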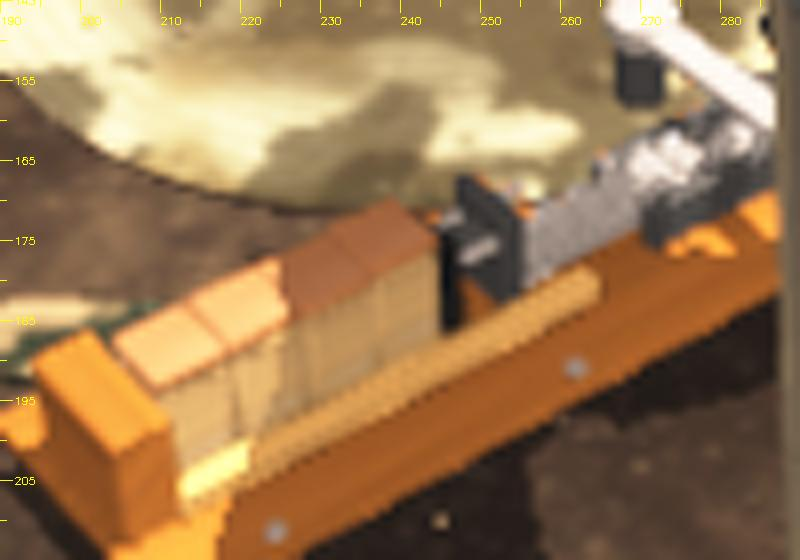

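Request:
{"op": "apply_moves", "data": {"moves": [[[0.6, 0, 0], 0, 0.1], [[1.2, 0.04, 0], 0, 0.1], [[1.7, 0.07, 0], 0, 0.1], [[2.2, 0.1, 0], 0, 0.1], [[2.6, 0.14, 0], 0, 0.1], [[3.0, 0.18, 0], 0, 0.1], [[3.3, 0.22, 0], 0, 0.1], [[3.5, 0.26, 0], 0, 0.1], [[3.6, 0.28, 0], 0, 0.1], [[3.6, 0.28, 0], 0, 0.1]]}}

```text
clock: 44.95
tcp_pos: [0.4729, -0.0893, 0.074]
orientation: [0.001, 0.707, 0.707, -0.004]
wrist_force: [-10.4, -11.3, 0.4]
finger_gap: 0.0214
```

```bash
python3 go.py;  python3 - <<'E'
from h import *
c=snap('scene','scene25');snap('top','top25')
from seg import *
cropz('top25',225,155,300,185,10,'g1')
cropz('scene25',190,145,290,215,8,'g2')
E
```

```text
t 44.95 tcp [ 0.4729 -0.0893  0.074 ] th 89.98 gap 0.0214 F [-10.37 -11.26   0.38] j [-0.35  0.25 -0.45  0.87 -0.01 -0.35]
```

View pics/g1.png

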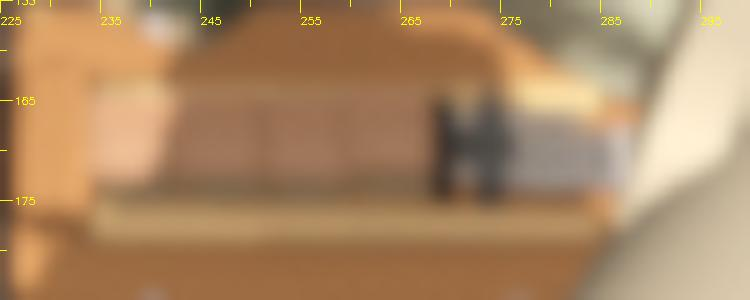

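View pics/g2.png

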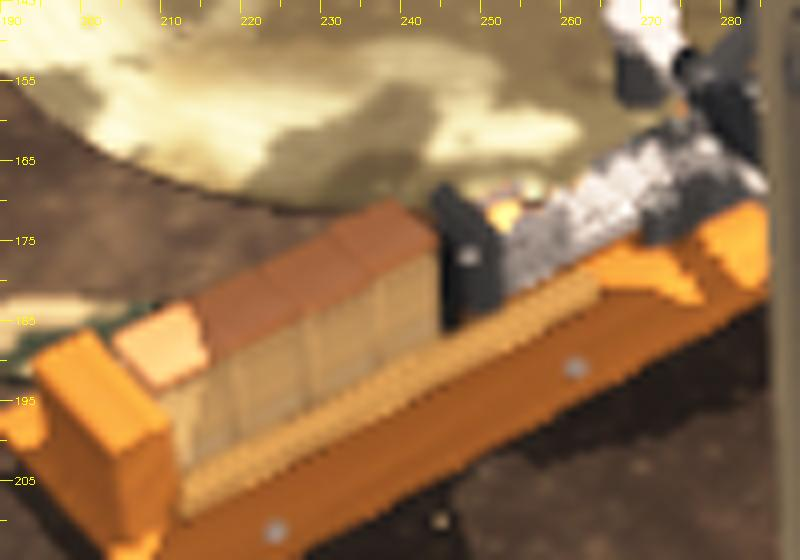

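Request:
{"op": "apply_moves", "data": {"moves": [[[-0.15, -0.15, 0], 0, 0.1], [[-0.25, -0.25, 0], 0, 0.1], [[-0.25, -0.25, 0], 0, 0.4], [[-0.25, -0.25, 0], 0, 0.6], [[-0.25, -0.25, 0], 0, 0.6], [[-0.25, -0.25, -2], 0, 0.6], [[-0.25, -0.25, -5], 0, 0.6], [[-0.25, -0.25, -8], 0, 0.6], [[-1, -0.25, -11], 0, 0.5], [[-2, 0, -12], 0, 0.3]]}}

```text
clock: 46.3
tcp_pos: [0.4765, -0.1069, 0.1961]
orientation: [0.002, 0.706, 0.709, 0.001]
wrist_force: [0.9, -0.7, -0.8]
finger_gap: 0.0266
```

```bash
python3 go.py .5595 -.3182 .15 90;  python3 - <<'E'
from h import *
c=snap('scene','scene26');snap('top','top26')
from seg import *
cropz('top26',225,150,385,250,5,'g1')
cropz('scene26',190,100,340,215,5,'g2')
E
```

```text
t 46.3 tcp [ 0.4765 -0.1069  0.1961] th 90.25 gap 0.0266 F [ 0.89 -0.74 -0.84] j [-0.39  0.16 -0.24  1.17  0.   -0.39]
shift [-21.16   8.19   4.67] turn 0.25
```

View pics/g1.png

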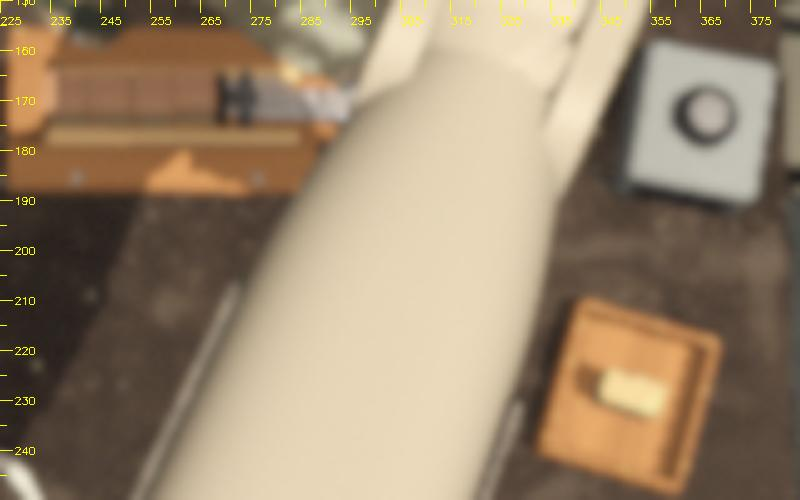

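View pics/g2.png

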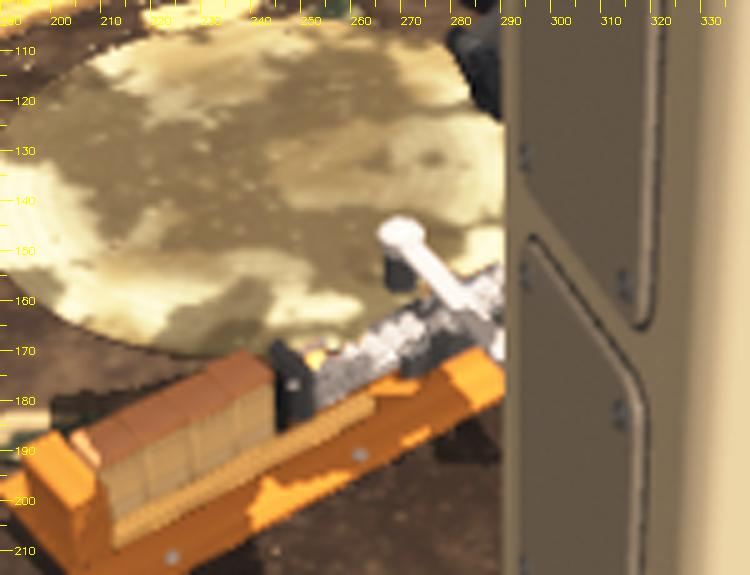

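Request:
{"op": "apply_moves", "data": {"moves": [[[-2.5, 1, 0], 0, 0.1], [[-5, 2, 0], 0, 0], [[-7.5, 3, 0], 0, 0], [[-10, 4, 0], 0, 0], [[-12.5, 5, 0], 0, 0], [[-15, 6, 0], 0, 0], [[-17.5, 7, 1], 0, 0], [[-20, 7.8, 2], 0, 0], [[-21.2, 8.2, 4], 0, 0], [[-21.2, 8.2, 5], 0, 0]]}}

```text
clock: 47.65
tcp_pos: [0.5567, -0.3178, 0.1407]
orientation: [-0.002, 0.706, 0.708, -0.0]
wrist_force: [0.1, 1.0, 0.3]
finger_gap: 0.0002
```

```bash
python3 go.py .5595 -.3182 .092 90;  python3 - <<'E'
from h import *
np.set_printoptions(precision=4,suppress=True)
c=snap('scene','scene27');t=snap('top','top27')
from seg import *
cropz('scene27',240,60,400,180,5,'g2')
cropz('top27',225,150,385,250,5,'g1')
E
```

```text
t 47.65 tcp [ 0.5567 -0.3178  0.1407] th 90.15 gap 0.0002 F [0.07 0.96 0.28] j [-0.64  0.48  0.07  1.17  0.   -0.65]
shift [-0.06  0.29  4.87] turn 0.15
```

View pics/g2.png

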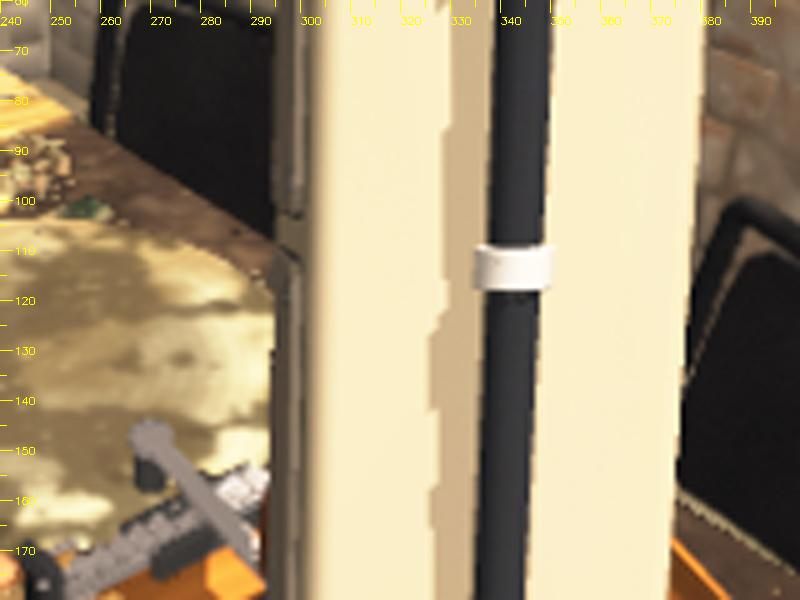

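View pics/g1.png

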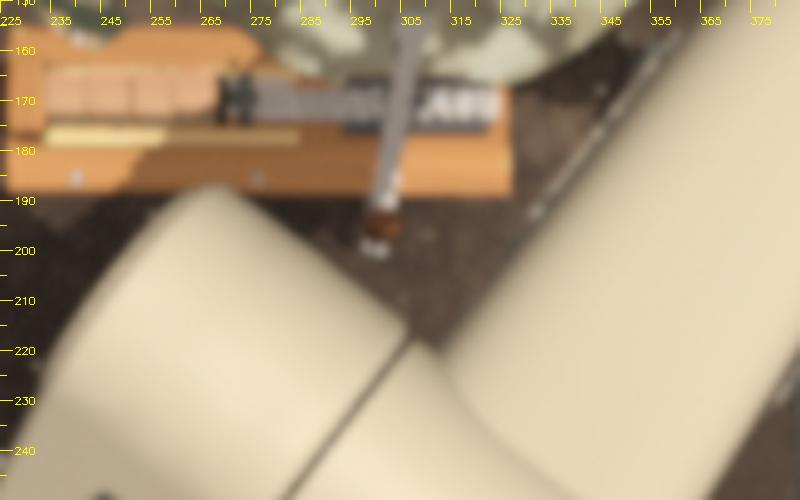

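Request:
{"op": "apply_moves", "data": {"moves": [[[0, 0.3, 1.5], 0, 0], [[0, 0.3, 3], 0, 0], [[0, 0.3, 4], 0, 0], [[0, 0.3, 4.6], 0, 0], [[0, 0.3, 4.8], 0, 0], [[0, 0.3, 5.0], 0, 0], [[0, 0.3, 5.2], 0, 0], [[0, 0.3, 5.3], 0, 0], [[0, 0.3, 5.4], 0, 0], [[0, 0.3, 5.4], 0, 0]]}}

```text
clock: 49.0
tcp_pos: [0.5612, -0.3184, 0.0904]
orientation: [0.0, 0.706, 0.708, -0.0]
wrist_force: [0.3, -0.4, 2.4]
finger_gap: -0.0003
```

```bash
python3 go.py
```

```text
t 49.0 tcp [ 0.5612 -0.3184  0.0904] th 90.2 gap -0.0003 F [ 0.29 -0.43  2.45] j [-0.64  0.52  0.    1.06 -0.   -0.64]
```

Request:
{"op": "apply_moves", "data": {"moves": [[[0, 0, 0.1], 0, 0], [[0, 0, 0.2], 0, 0], [[0, 0, 0.3], 0, 0], [[0, 0, 0.4], 0, 0], [[0, 0, 0.5], 0, 0], [[0, 0, 0.55], 0, 0], [[0, 0, 0.6], 0, 0], [[0, 0, 0.6], 0, 0], [[0, 0, 0.6], 0, 0], [[0, 0, 0.6], 0, 0]]}}

```text
clock: 50.25
tcp_pos: [0.5612, -0.3184, 0.0859]
orientation: [0.001, 0.706, 0.708, 0.0]
wrist_force: [-3.0, 1.1, 12.9]
finger_gap: 0.0002
```

```bash
python3 go.py
```

```text
t 50.25 tcp [ 0.5612 -0.3184  0.0859] th 90.2 gap 0.0002 F [-2.95  1.11 12.94] j [-0.64  0.52 -0.01  1.04 -0.   -0.64]
```

Request:
{"op": "apply_moves", "data": {"moves": [[[0, 0, -1], 0, 0], [[0, 0, -4], 0, 0], [[0, 0, -8], 0, 0], [[0, 0, -12], 0, 0], [[-3, -3, -14], 0, 0], [[-6, -7, -14], 0, 0], [[-9, -12, -14], 0, 0], [[-12, -17, -14], 0, 0], [[-15, -22, -14], 0, 0], [[-18, -26, -14], 0, 0]]}}

```text
clock: 51.5
tcp_pos: [0.2994, -0.4992, 0.2234]
orientation: [-0.001, 0.706, 0.708, 0.0]
wrist_force: [0.3, -0.3, 0.3]
finger_gap: -0.0003
```

Request:
{"op": "apply_moves", "data": {"moves": [[[-0.5, -1, 0], 0, 0], [[-1, -2, 0], 0, 0], [[-1.5, -3, 0], 0, 0], [[-1.5, -3, 0], 0, 0], [[-1.5, -3, 0], 0, 0], [[-1.5, -3, 0], 0, 0], [[-1.5, -3, 0], 0, 0], [[-1.5, -3, 0], 0, 0], [[-1.5, -3, 0], 0, 0], [[-1.5, -3, 0], 0, 0]]}}

```text
clock: 52.75
tcp_pos: [0.2716, -0.5142, 0.224]
orientation: [0.0, 0.706, 0.708, -0.0]
wrist_force: [1.1, -1.0, -0.3]
finger_gap: -0.0002
```

```bash
python3 go.py;  python3 - <<'E'
from h import *
c=snap('scene','scene28');t=snap('top','top28')
from seg import *
cropz('scene28',120,120,280,240,5,'g2')
cropz('top28',150,145,385,255,3,'g1')
cropz('top28',225,150,300,190,10,'g3')
E
```

```text
t 52.75 tcp [ 0.2716 -0.5142  0.224 ] th 90.2 gap -0.0002 F [ 1.13 -0.99 -0.34] j [-1.22  0.33  0.05  1.29  0.   -1.23]
```

View pics/g2.png

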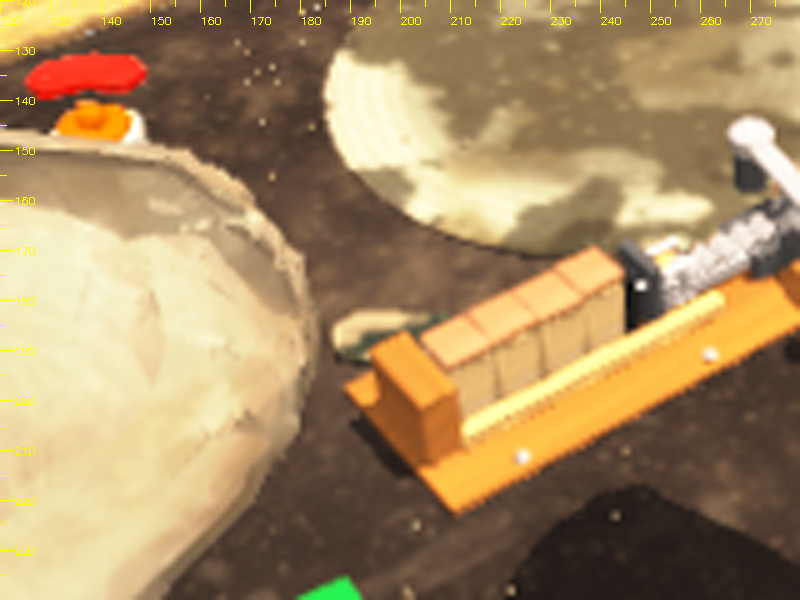

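View pics/g1.png

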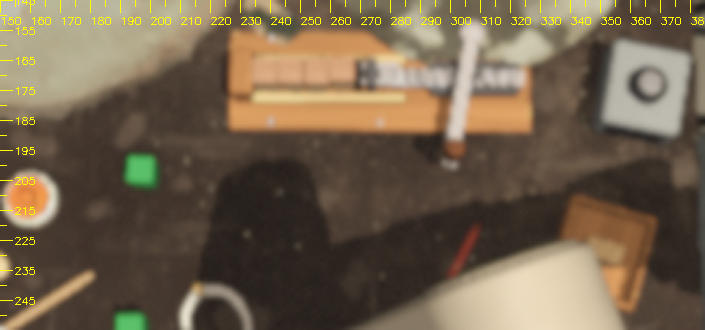

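View pics/g3.png

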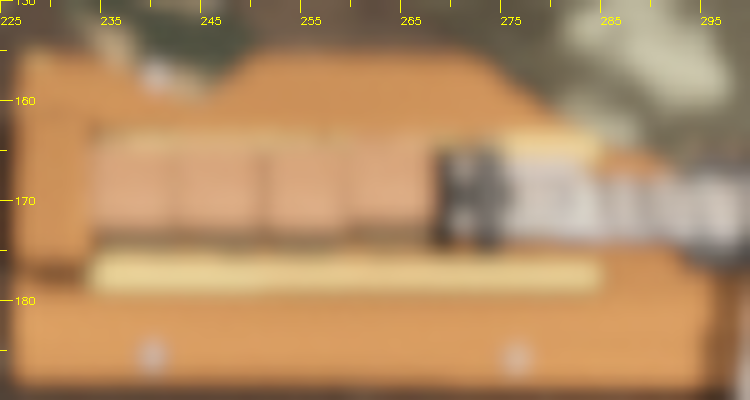

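```bash
python3 -c "
from workcell import env
print(env.hand_in(), env.get_state()['clock'])"
```

```text
the job is handed in; nothing more can be done
the job is handed in; nothing more can be done
```

The job is done and handed in at about 53 s of the 210 s allowed; the hand-in reports no verdict.

- **Offcut:** I lifted it out of the channel and put it in the scrap tray. It is still standing there in the last top view.
- **Stamps:** stamps b, c and d were all present. They now stand upright in one row with stamp_a, tight against the stop, in both last views.
- **Clamp:** four lever strokes in all. The first moved the jaw only about 9 mm, as the task warned. I paused the fourth halfway to check the pad, then finished it.
- **Pad:** it is pressed in by about 12 to 16 mm, measured from how far the pad and jaw plate closed up in the top view. The two ways of reading it differ by about 3 mm, and both lie within 5 to 20 mm.
- **Button:** the tool travelled down to the button's bottom stop (12.9 N at the wrist, against the 5 N it takes). I judged it up again by eye in the top view and did not measure it. The scene camera could not see the extractor, so its position came from the top view, with the height taken from the text and confirmed by contact.
- **Start of the rack:** it seems to have begun about 12 mm forward instead of near 0, so I measured the remaining gap before each of the last two strokes instead of counting teeth.
- **Timer:** not touched, and still in its place. The arm is clear of everything.

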